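# Sort the hand tools into their trays

## Robot

A 7-joint arm with a two-finger parallel gripper is mounted at the origin on a cart in front of the work surface, level with it; the furniture and walls round the work are solid. World frame = base frame: x ahead of the robot, y to its left, z up, the work surface at z = 0. Lengths are in m, angles in rad, forces in N, time in s.
With the tool pointing down it reaches from about 0.4 to 0.85 m from the base axis. Payload 10.4 kg.
Tool frame: the origin (TCP) lies on the centre line of the jaws, within the pads' length; the fingertips stand 11 mm ahead of it and the grasp point (between the pads) lies 8 mm behind it; z points along the fingers, y is the direction in which the jaws open and shut (so a half turn about z gives the same grasp; the last joint's range is limited). The gripper opens to 87 mm and grips with 3 to 60 N. Pads are 19 mm wide; open, the fingers measure 117 mm over their backs; the gripper's body (75 mm by 190 mm) begins 51 mm behind the grasp point.
Start: joints at [1.28, 0.332, -0.065, 1.46, 0.022, 1.35, -0.088], TCP at [0.165, -0.603, 0.195] pointing down, gripper open.
Joint ranges: [-2.6, 2.6], [-0.5, 2.12], [-1.47, 1.34], [0.16, 2.42], [-1.27, 4.41], [0.06, 2.06], [-2.6, 2.6]. Speed limits (rad/s): [2.22, 2.22, 2.79, 2.79, 3.14, 3.14, 3.14].

## Interface

Orientations are given as a unit quaternion [w, x, y, z].
In Python, from station import bot gives the robot as it stands.
- The arm moves only by the tool play_rows, never from a script. Its argument "commands" is a list of rows, each a list of 3 entries, a list of its own where there are three numbers: the shift along the world's x, y, z in units of 50 mm (1.0 is 50 mm), then the turn about the world's z in units of 8 degrees (1.0 is 8 degrees), then the finger opening in mm, from 0 to 87. A call has 1 to 5 rows; each row shifts and turns the pose as measured when the row begins; what a row does not reach is not made up. A row lasts 1/10 s, in which the tool goes at most 50 mm and 8.59 degrees, less where a joint would pass 70% of its speed; a pose out of reach is approached as far as the arm can. A call is refused whole if a number of a shift passes 1 or a number of a turn 1, either way. A call with a gripper value outside its range is refused whole. The fingers move at their own pace and stop on an object; "newtons" is the grip in N (left out, the last holds). Time passes only in rows, so rows that do not move let the fingers close. It gives the time, the measured TCP pose, the force and the opening at its end, in the units of the state.
- bot.get_obs(): the state, without advancing time (a new reading comes with each control period).
- bot.grab_frame(name): name is "scene" or "top" or "wrist"; returns the picture (400x640x3 uint8, red, green, blue); there is no depth.
- bot.camera_params(name): a dict with "intrinsics" (3x3 intrinsics, pixels), "camera_from_world" (4x4, takes a point from world to camera coordinates); the wrist camera has in their place "hand_eye" (4x4, takes a point from camera to tool coordinates, whose origin is the TCP and whose axes are the flange's). Camera axes: x right, y up, looking along -z (the intrinsics and any distortion apply to the point x, -y, -z); pixel columns grow to the right and rows downward; lengths in m; the calibration is good to about 2 mm. The wrist camera is an equidistant fisheye: a pixel r from the principal point sees the ray r / f radians off the axis. A picture is of the moment at which its call begins: read the wrist's pose just before it. camera_params takes no time and is no camera call.
- bot.sign_off(): hands the job in, once; it reports no verdict.
The state is a dict: "clock": time; "joints": joint angles; "dq": joint speeds; "tau": joint torques, N m; "ee_pos": TCP position; "ee_rot": TCP orientation; "ft_force": force on the tool from outside, world axes, zero at the start; "torque": the same for the moment, N m; "gripper_width": finger opening in m.
Only numpy, scipy, OpenCV 4.12 (cv2) and the standard library are available. Lean on these libraries where they do the work, as an engineer would, in place of code of your own. Each camera call takes 0.05 s, during which the arm holds its last target.

## Task

Tidy the bench by sorting the four things in front of the trays: the red-handled pliers and the steel cutters go into the two-compartment tray, one in each compartment (either one), the awl into the long tray, and the wooden stamp block into the short, nearly square tray. Lay each one lengthwise along its compartment, either way round, roughly in the middle and flat on the tray floor, and let go of it. Leave the steel block and the teal screwdriver where they are.

Things in the scene. Friction and masses are not known exactly. Their poses are not given: they have to be found in the camera images.
- small_pliers_center (a point): small pliers with red handles, 132 mm long (along its y axis), 69 mm wide over the spread handles (along x), 13 mm thick, about 0.11 kg, lying flat on the bench; the point is the middle of its overall length and width, half-way up. The jaws point to -y, the handles to +y. The best place to grip is across x just jaw-side of the middle, at y = -13 mm by the pivot, where it is about 28 mm wide.
- end_cutters_center (a point): bare steel cutters of pliers shape, 122 mm long (along its y axis), 64 mm wide over the spread handles (along x), 13 mm thick, about 0.12 kg, lying flat on the bench; the point is the middle of its overall length and width, half-way up. The jaws point to -y, the handles to +y. The best place to grip is across x just jaw-side of the middle, at y = -13 mm by the pivot, where it is about 28 mm wide.
- awl_center (a point): scratch awl with a turned wooden handle and a thin steel spike, 150 mm long (along its y axis), lying flat on the bench; the point is the middle of its overall length and width, half-way up. The handle, 27 mm wide and 27 mm high, runs from y = -20 mm to y = +75 mm; the spike, 4 mm thick, points to -y. About 0.05 kg; grip the handle across x, for instance at y = +22 mm.
- stamp_block_center (a point): small brown wooden stamp block, a plain rectangular block 75 mm long (along its y axis), 40 mm wide (along x) and 34 mm high, about 0.09 kg, lying flat on the bench; the point is the middle of its overall length and width, half-way up. Grip it across x.
- pliers_tray: the tray for pliers, the only one with two compartments: low open plywood tray fixed to the bench, floor 4 mm thick, walls 4 mm thick reaching 24 mm above the bench (20 mm above the tray floor). Origin: centre of its underside, at bench height; x runs lengthwise, z up. 196 mm wide (y) by 164 mm long (x) outside. Two equal compartments side by side, each 156 mm long (x) by 92 mm wide (y) inside, with centres at y = +48 mm and y = -48 mm.
- awl_tray: the long tray, for the awl: low open plywood tray fixed to the bench, floor 4 mm thick, walls 4 mm thick reaching 24 mm above the bench (20 mm above the tray floor). Origin: centre of its underside, at bench height; x runs lengthwise, z up. One compartment, 176 mm long (x) by 84 mm wide (y) inside, centred on the origin.
- block_tray: the short, nearly square tray, for the stamp block: low open plywood tray fixed to the bench, floor 4 mm thick, walls 4 mm thick reaching 24 mm above the bench (20 mm above the tray floor). Origin: centre of its underside, at bench height; x runs lengthwise, z up. One compartment, 100 mm long (x) by 96 mm wide (y) inside, centred on the origin.
- steel_block: bystander, to be left alone: grey steel bench block, 110 x 134 x 58 mm, loose at the left of the work; origin at the centre of its underside.
- screwdriver_teal: bystander, to be left alone: teal and black screwdriver, 245 mm long (along its y axis), 30 mm thick, lying loose at the left of the work; origin at the centre of its underside.
There are look-alikes about, which are no part of the job. Of the things that look like the part that bears stamp_block_center, the largest one is meant.

How it is judged:
By the outcome, as a careful person would: the job done as asked, in the order asked, and still so for the second after the job is handed in, with the robot touching nothing.
It also fails if it takes over 106 s, if anything falls off the work surface, if the arm or the gripper's body presses on something with over 40 N, if the wrist force passes 120 N, or if a joint passes its speed limit or range.

## Working session

There is one attempt and no reset: what is moved stays moved. The work goes in short steps, Python scripts to look and compute and a tool call to move; the robot and the scene stay as the last step left them, time stands still between calls to the robot, and variables do not carry over. Pictures are saved under pics/ and viewed, and the job is handed in when it is done.

Besides the shell and the picture viewer there is one more tool, called after "Request:" as name(argument=value, ...) on one line, values as JSON. play_rows: Moves the arm, as the interface text tells. Its arguments: {"type":"object","properties":{"commands":{"type":"array","items":{"type":"array"}},"newtons":{"type":"number"}},"required":["commands"]}

```bash
ls; mkdir -p pics
python3 - <<'E'
from station import bot
import cv2,json
o=bot.get_obs();print(o)
for n in ("scene","top","wrist"):
    p=bot.camera_params(n);print(n,p)
    cv2.imwrite(f"pics/{n}0.png",bot.grab_frame(n)[:,:,::-1])
E
```

```text
pics
{'clock': 0.0, 'joints': array([ 1.28040166,  0.33288882, -0.0646826 ,  1.46093197,  0.02157796,
        1.34991403, -0.08849202]), 'dq': array([-0.00020912, -0.0009102 ,  0.00078748, -0.00033527, -0.0001646 ,
        0.00137168,  0.00127761]), 'tau': array([ 1.68917777e-04, -6.23257041e+01,  2.45511759e-02, -3.89906931e+01,
       -6.14325539e-02,  3.95528111e-02,  1.40773996e-04]), 'ee_pos': array([ 0.16525418, -0.60231063,  0.19374781]), 'ee_rot': array([-7.13527397e-04,  9.91048378e-01,  1.33501265e-01, -1.22038225e-04]), 'ft_force': array([-0.01527049, -0.74332461,  0.24915596]), 'torque': array([-0.01671054, -0.00671936, -0.04844455]), 'gripper_width': 0.08706834413414638}
scene {'intrinsics': array([[469.78656585,   0.        , 318.03986678],
       [  0.        , 469.78656585, 203.83273754],
       [  0.        ,   0.        ,   1.        ]]), 'camera_from_world': array([[-0.7578261 , -0.65243565,  0.00522638,  0.47512483],
       [ 0.38136872, -0.43644481,  0.81490725, -0.16067863],
       [-0.52939352,  0.61955116,  0.57956782, -1.33433773],
       [ 0.        ,  0.   
[... 306 characters left out ...]
03636,  0.03515482,  0.21474907, -0.49191007],
       [-0.21437584, -0.01410689,  0.97664937, -1.34649601],
       [ 0.        ,  0.        ,  0.        ,  1.        ]])}
wrist {'intrinsics': array([[309.70691629,   0.        , 322.92277617],
       [  0.        , 309.70691629, 200.96548404],
       [  0.        ,   0.        ,   1.        ]]), 'hand_eye': array([[-4.60965552e-04,  9.52259751e-01,  3.05288642e-01,
         8.51892884e-02],
       [ 9.99999671e-01,  6.42874735e-04, -4.95329056e-04,
         6.43389861e-04],
       [-6.67944278e-04,  3.05288313e-01, -9.52259733e-01,
        -1.89588841e-01],
       [ 0.00000000e+00,  0.00000000e+00,  0.00000000e+00,
         1.00000000e+00]])}
```

View pics/top0.png

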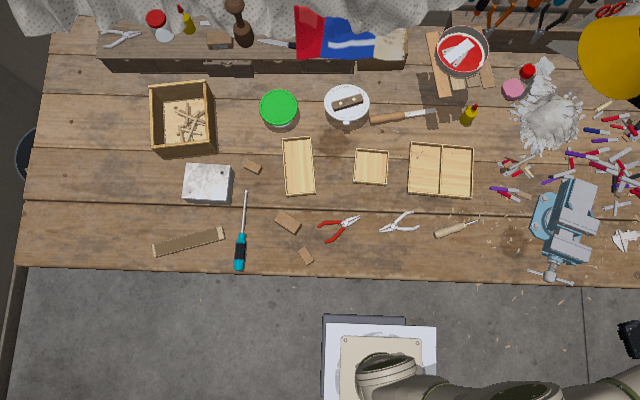

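View pics/scene0.png

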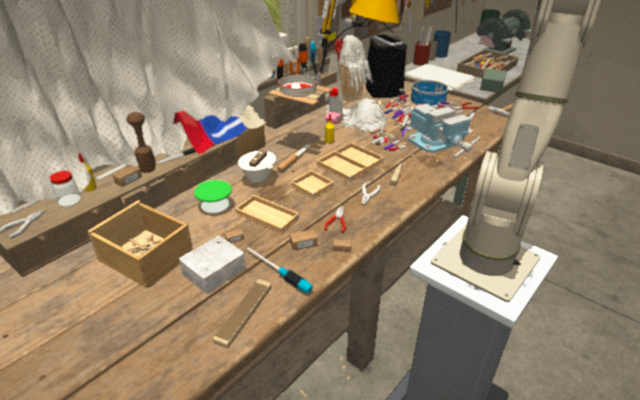

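View pics/wrist0.png

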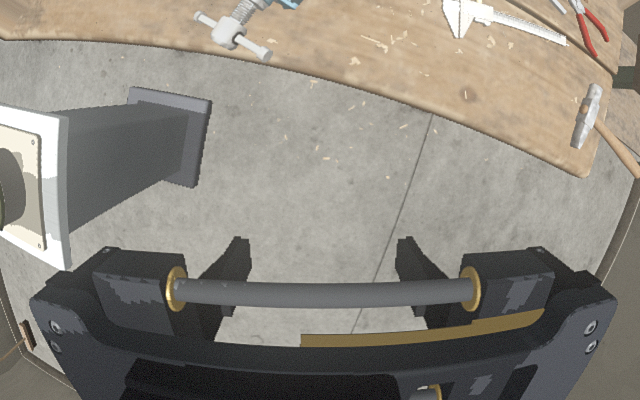

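Top picture: long tray at (299,166), short tray at (371,167), two-compartment tray at (440,169). Pliers are at (338,229), cutters at (399,223), awl at (456,229). Brown blocks that could be the stamp are at (288,222), (306,256) and (252,167), plus one on the shelf (219,40) and one in the bowl (347,101). I'll measure them and check in a crop.

```bash
cat > h.py <<'E'
import numpy as np,cv2
from station import bot
from scipy.spatial.transform import Rotation as R
def ray(name,uv,pose=None):
    P=bot.camera_params(name);K=P["intrinsics"]
    u,v=uv
    a=(u-K[0,2])/K[0,0];b=(v-K[1,2])/K[1,1]
    if name=="wrist":
        r=np.hypot(a,b);s=np.sin(r)/r if r>1e-9 else 1
        d=np.array([a*s,-b*s,-np.cos(r)])
        H=P["hand_eye"];p,q=pose
        Rw=R.from_quat([q[1],q[2],q[3],q[0]]).as_matrix()
        return p+Rw@H[:3,3],Rw@H[:3,:3]@d
    d=np.array([a,-b,-1.]);T=P["camera_from_world"]
    return -T[:3,:3].T@T[:3,3],T[:3,:3].T@d
def onz(name,uv,z,pose=None):
    o,d=ray(name,uv,pose);return o+d*(z-o[2])/d[2]
def proj(X,name,pose=None):
    P=bot.camera_params(name);K=P["intrinsics"]
    if name=="wrist":
        H=P["hand_eye"];p,q=pose
        Rw=R.from_quat([q[1],q[2],q[3],q[0]]).as_matrix()
        c=H[:3,:3].T@(Rw.T@(np.array(X)-p)-H[:3,3])
        x,y,z=c[0],-c[1],-c[2];h=np.hypot(x,y);t=np.arctan2(h,z)
        return K[0,2]+K[0,0]*t*x/h,K[1,2]+K[0,0]*t*y/h
    T=P["camera_from_world"];c=T[:3,:3]@np.array(X)+T[:3,3]
    return K[0,2]+K[0,0]*c[0]/-c[2],K[1,2]+K[0,0]*-c[1]/-c[2]
E
python3 - <<'E'
from h import *
im=cv2.imread("pics/top0.png")
c=im[125:285,225:505];cv2.imwrite("pics/topcrop.png",cv2.resize(c,(784,448),interpolation=cv2.INTER_CUBIC))
for n,uv,z in [("long",(299,166),.02),("short",(371,167),.02),("two",(440,169),.02),("pl",(338,229),.007),("cut",(399,223),.007),("awl",(456,229),.014),("b1",(288,222),.034),("b2",(306,256),.02),("b3",(252,167),.02),("sd",(242,235),.01),("vise",(555,272),0.05)]:
    print(n,onz("top",uv,z).round(3))
E
```

```text
long [0.609 0.257 0.02 ]
short [0.614 0.036 0.02 ]
two [ 0.615 -0.175  0.02 ]
pl [0.42  0.131 0.007]
cut [ 0.445 -0.052  0.007]
awl [ 0.431 -0.222  0.014]
b1 [0.431 0.28  0.034]
b2 [0.334 0.223 0.02 ]
b3 [0.601 0.401 0.02 ]
sd [0.391 0.418 0.01 ]
vise [ 0.311 -0.491  0.05 ]
```

View pics/topcrop.png

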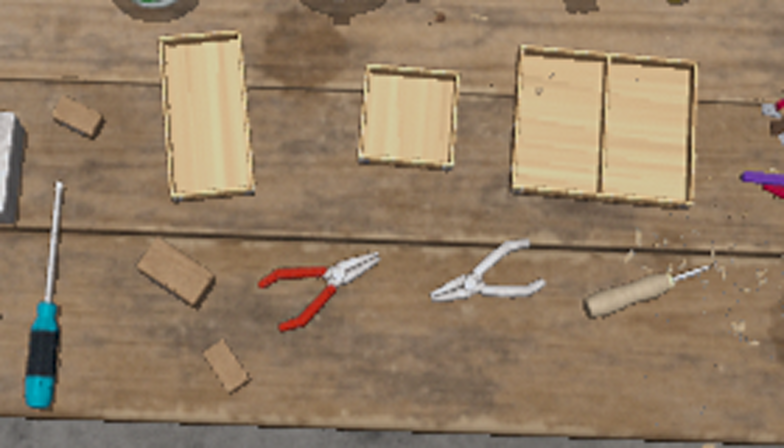

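The block at (288,222) is clearly the largest and sits in the front row, so it is the stamp. Raising the arm and moving over the work for a closer look.

Request:
play_rows(commands=[[[0,0,1],0,87],[[0,0,1],0,87],[[0,0,1],0,87],[[0.5,0.8,0.3],0,87],[[0.5,0.8,0],0,87]])

```text
clock: 0.65
ee_pos: [0.2107, -0.5217, 0.3592]
ee_rot: [-0.005, 0.992, 0.129, -0.002]
ft_force: [1.4, 0.6, -0.3]
gripper_width: 0.0873
```

Request:
play_rows(commands=[[[0.5,0.8,0],0,87],[[0.5,0.8,0],0,87],[[0.5,0.8,0],0,87],[[0.5,0.8,0],0,87],[[0.5,0.8,0],0,87]])

```text
clock: 1.15
ee_pos: [0.3384, -0.3136, 0.3596]
ee_rot: [-0.003, 0.992, 0.128, -0.002]
ft_force: [1.0, -0.9, 0.5]
gripper_width: 0.0871
```

Request:
play_rows(commands=[[[0.5,0.8,0],0,87],[[0.5,0.8,0],0,87],[[0.3,0.9,0],0,87],[[0,1,0],0,87],[[0,1,0],0,87]])

```text
clock: 1.65
ee_pos: [0.406, -0.0826, 0.3583]
ee_rot: [-0.004, 0.992, 0.128, -0.002]
ft_force: [1.8, -0.2, -0.2]
gripper_width: 0.0871
```

Request:
play_rows(commands=[[[0,1,0],0,87],[[0,1,0],-1,87],[[0,0,0],-1,87],[[0,0,0],0,87],[[0,0,0],0,87]])

```text
clock: 2.15
ee_pos: [0.4045, 0.0212, 0.3583]
ee_rot: [-0.003, 1.0, -0.003, -0.002]
ft_force: [-0.2, 0.5, 0.1]
gripper_width: 0.0869
```

Run:
```python
from h import *
o=bot.get_obs();im=bot.grab_frame("wrist")[:,:,::-1]
cv2.imwrite("pics/w1.png",im);np.savez("w1.npz",p=o["ee_pos"],q=o["ee_rot"]);print(o["ee_pos"],o["ee_rot"],abs(o["dq"]).max())
```

```text
[0.40448732 0.02119969 0.35829824] [-0.00268258  0.99999203 -0.00252771 -0.00153119] 0.016378124817960294
```

View pics/w1.png

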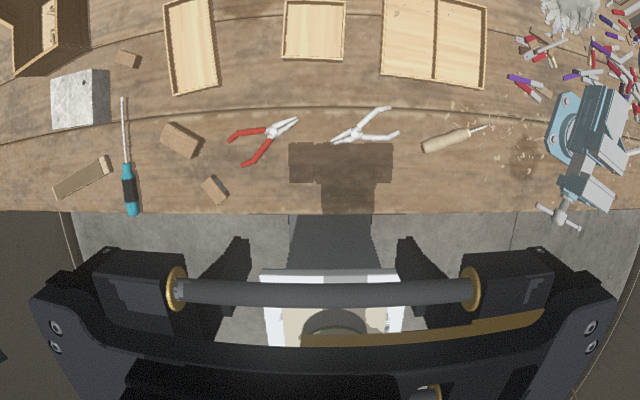

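Request:
play_rows(commands=[[[1,0,0],0,87],[[1,0,0],0,87],[[1,0.2,0],0,87],[[0,0,0],0,87],[[0,0,0],0,87]])

```text
clock: 2.7
ee_pos: [0.5587, 0.0229, 0.3534]
ee_rot: [-0.001, 1.0, -0.003, -0.004]
ft_force: [-0.1, 0.0, 2.1]
gripper_width: 0.0869
```

Run:
```python
from h import *
o=bot.get_obs();im=bot.grab_frame("wrist")[:,:,::-1]
cv2.imwrite("pics/w2.png",im);np.savez("w2.npz",p=o["ee_pos"],q=o["ee_rot"]);print(o["ee_pos"],o["ee_rot"],abs(o["dq"]).max())
c=im[20:270,130:530];cv2.imwrite("pics/w2c.png",cv2.resize(c,(800,500),interpolation=cv2.INTER_CUBIC))
```

```text
[0.55868444 0.02291404 0.35339049] [-0.00126732  0.99998627 -0.00326161 -0.00390045] 0.11113343412627079
```

View pics/w2c.png

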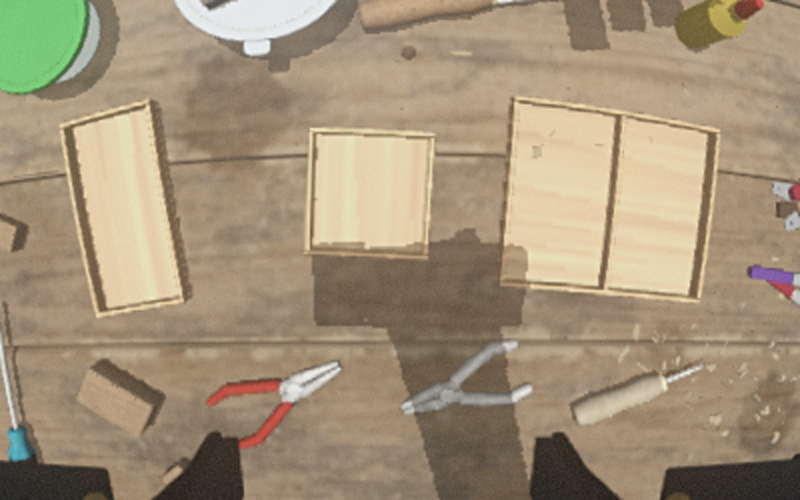

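Run:
```python
from h import *
d=np.load("w2.npz");pose=(d["p"],d["q"])
f=lambda x,y,z:onz("wrist",(130+x/2,20+y/2),z,pose)[:2]
T={"long":[(61,125),(151,99),(185,301),(97,317)],"short":[(310,129),(435,133),(428,257),(305,254)],"two":[(515,97),(720,130),(700,299),(501,286)]}
for n,c in T.items():
    P=np.array([f(x,y,.024) for x,y in c])
    L=(P[0]+P[1]-P[2]-P[3])/2;W=(P[0]+P[3]-P[1]-P[2])/2
    print(n,P.mean(0).round(4),"len",np.linalg.norm(L).round(4),"w",np.linalg.norm(W).round(4),"ang",np.degrees(np.arctan2(L[1],L[0])).round(1),np.degrees(np.arctan2(-W[0],W[1])).round(1))
    c=P.mean(0)
    print("   top pix",np.round(proj([*c,.024],"top"),1))
for n,(x,y),z in [("pl tip",(340,366),.007),("pl h1",(208,401),.007),("pl h2",(243,444),.007),("cut tip",(404,409),.007),("cut h1",(516,343),.007),("cut h2",(530,390),.007),("awl tip",(703,366),.013),("awl butt",(577,413),.0135)]:
    print(n,f(x,y,z).round(4))
im=cv2.imread("pics/w1.png");c=im[90:220,60:500];
c=im[95:215,150:310];cv2.imwrite("pics/w1a.png",cv2.resize(c,(800,600),interpolation=cv2.INTER_CUBIC))
c=im[95:215,340:500];cv2.imwrite("pics/w1b.png",cv2.resize(c,(800,600),interpolation=cv2.INTER_CUBIC))
```

```text
long [0.617  0.2576] len 0.1816 w 0.0915 ang 6.9 7.8
   top pix [298.9 163.1]
short [0.6222 0.0363] len 0.1052 w 0.1034 ang -3.3 -2.3
   top pix [371.1 163.9]
two [ 0.6191 -0.1776] len 0.1605 w 0.1946 ang -3.3 -2.9
   top pix [441.1 167.3]
pl tip [0.4657 0.0656]
pl h1 [0.4311 0.1943]
pl h2 [0.3859 0.1637]
cut tip [0.4229 0.007 ]
cut h1 [ 0.4868 -0.0954]
cut h2 [ 0.4407 -0.1118]
awl tip [ 0.4651 -0.2899]
awl butt [ 0.4189 -0.1589]
```

View pics/w1a.png

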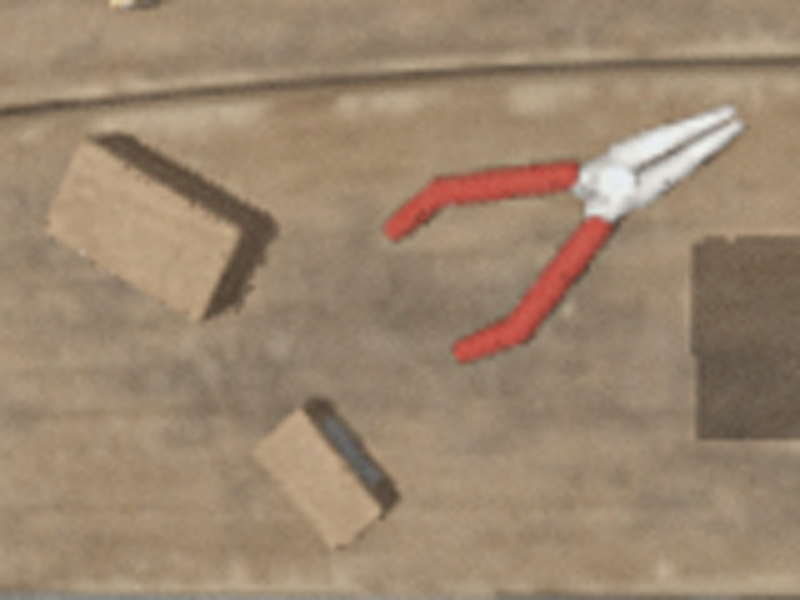

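View pics/w1b.png

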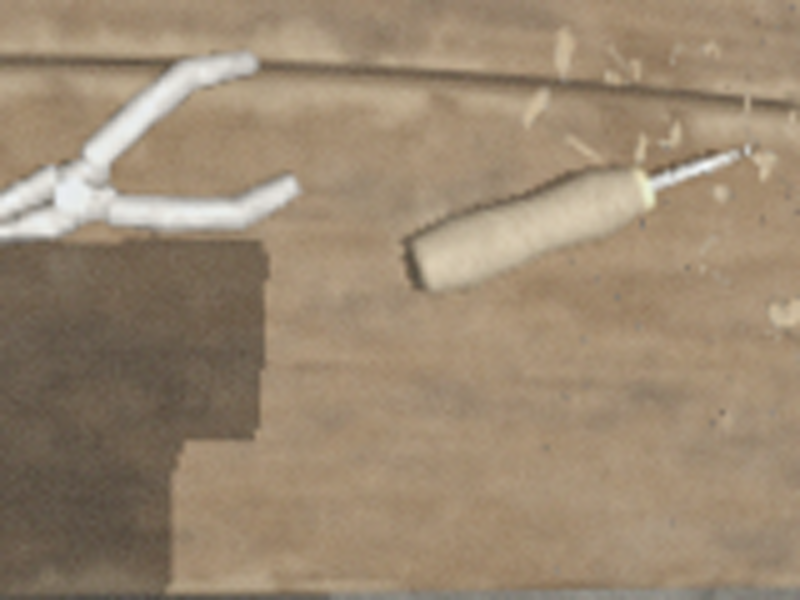

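Run:
```python
from h import *
d=np.load("w1.npz");pose=(d["p"],d["q"])
a=lambda x,y,z:onz("wrist",(150+x/5,95+y/5),z,pose)[:2]
b=lambda x,y,z:onz("wrist",(340+x/5,95+y/5),z,pose)[:2]
t=lambda x,y,z:onz("top",(225+x/2.8,125+y/2.8),z)[:2]
T={"long":[(159,37),(240,31),(254,192),(172,200)],"short":[(367,66),(459,72),(454,168),(359,161)],"two":[(519,46),(697,63),(692,206),(512,192)]}
for n,c in T.items():
    P=np.array([t(x,y,.024) for x,y in c])
    L=(P[0]+P[1]-P[2]-P[3])/2;W=(P[0]+P[3]-P[1]-P[2])/2
    print(n,P.mean(0).round(4),np.linalg.norm(L).round(4),np.linalg.norm(W).round(4),np.degrees(np.arctan2(L[1],L[0])).round(1),np.degrees(np.arctan2(-W[0],W[1])).round(1))
deg=lambda v:np.degrees(np.arctan2(v[1],v[0])).round(1)
def tool(n,tip,h1,h2,piv):
    v=tip-(h1+h2)/2;u=v/np.linalg.norm(v)
    print(n,tip.round(4),h1.round(4),h2.round(4),"piv",piv.round(4),"len",np.linalg.norm(v).round(4),"jaw dir",deg(v),"spread",np.linalg.norm(h1-h2).round(4),"dir piv->tip",deg(tip-piv))
tool("pl w1",a(740,115,.007),a(392,236,.007),a(457,354,.007),a(608,187,.011))
tool("pl top",t(377,256,.007),t(263,284,.007),t(283,327,.007),t(334,273,.011))
tool("cut w1",onz("wrist",(331,143),.007,pose)[:2],b(252,63,.007),b(293,186,.007),b(75,195,.011))
tool("cut top",t(433,297,.007),t(526,244,.007),t(541,290,.007),t(473,283,.011))
d2=np.load("w2.npz");p2=(d2["p"],d2["q"]);f=lambda x,y,z:onz("wrist",(130+x/2,20+y/2),z,p2)[:2]
for n,tip,butt in [("w1",b(750,150,.0135),b(420,265,.0135)),("w2",f(703,366,.0135),f(577,413,.0135)),("top",t(711,266,.0135),t(589,305,.0135))]:
    v=tip-butt;print("awl",n,tip.round(4),butt.round(4),np.linalg.norm(v).round(4),deg(v),"mid",((tip+butt)/2).round(4))
P=np.array([a(*q,.034) for q in [(90,138),(240,230),(202,318),(50,222)]])
l=P[0]+P[3]-P[1]-P[2];w=P[0]+P[1]-P[2]-P[3]
print("block",P.mean(0).round(4),np.linalg.norm(l)/2,np.linalg.norm(w)/2,deg(l),deg(w))
```

```text
long [0.6088 0.258 ] 0.1856 0.0895 7.4 7.1
short [0.6139 0.0354] 0.1091 0.1022 -2.8 -2.1
two [ 0.6106 -0.1772] 0.1645 0.1947 -3.1 -3.2
pl w1 [0.4665 0.0652] [0.4275 0.1929] [0.3832 0.1709] piv [0.4426 0.1116] len 0.1317 jaw dir -62.4 spread 0.0494 dir piv->tip -62.8
pl top [0.4606 0.0667] [0.4254 0.1887] [0.3797 0.1654] piv [0.4395 0.1128] len 0.1246 jaw dir -62.3 spread 0.0513 dir piv->tip -65.4
cut w1 [0.4219 0.0081] [ 0.486  -0.0958] [ 0.4428 -0.1118] piv [ 0.4384 -0.0334] len 0.1197 jaw dir 110.8 spread 0.0461 dir piv->tip 111.6
cut top [0.4179 0.0057] [ 0.4796 -0.0941] [ 0.4298 -0.1101] piv [ 0.434  -0.0365] len 0.1139 jaw dir 108.8 spread 0.0524 dir piv->tip 110.9
awl w1 [ 0.4666 -0.2928] [ 0.4165 -0.1589] 0.1429 -69.5 mid [ 0.4416 -0.2259]
awl w2 [ 0.4653 -0.2896] [ 0.4189 -0.1589] 0.1387 -70.5 mid [ 0.4421 -0.2242]
awl top [ 0.4613 -0.291 ] [ 0.4143 -0.1599] 0.1393 -70.3 mid [ 0.4378 -0.2254]
block [0.4392 0.28  ] 0.0704028548609364 0.03565374530148951 57.3 -32.4
```

Request:
play_rows(commands=[[[-0.3,0.22,-0.4],-1,60],[[-0.3,0.22,-0.4],-1,60],[[-0.3,0.22,-0.4],-1,60],[[-0.3,0.22,-0.4],-1,60],[[-0.3,0.22,-0.4],-1,60]], newtons=25)

```text
clock: 3.25
ee_pos: [0.4795, 0.0726, 0.2546]
ee_rot: [0.001, 0.933, -0.359, 0.003]
ft_force: [0.1, 0.0, 0.6]
gripper_width: 0.0617
```

Request:
play_rows(commands=[[[-0.3,0.22,-0.5],-1,60],[[-0.3,0.22,-0.5],-1,60],[[-0.3,0.22,-0.5],-0.7,60],[[0,0,0],0,60],[[0,0,0],0,60]])

```text
clock: 3.75
ee_pos: [0.456, 0.0801, 0.2457]
ee_rot: [-0.007, 0.911, -0.412, 0.016]
ft_force: [-0.8, -0.8, 0.8]
gripper_width: 0.0601
```

```bash
cat > look.py <<'E'
import sys
from h import *
o=bot.get_obs();im=bot.grab_frame("wrist")[:,:,::-1]
n=sys.argv[1]
cv2.imwrite(f"pics/{n}.png",im);np.savez(f"{n}.npz",p=o["ee_pos"],q=o["ee_rot"])
q=o["ee_rot"];print(o["clock"],o["ee_pos"].round(4),"yaw",np.degrees(2*np.arctan2(q[2],q[1])).round(1),abs(o["dq"]).max().round(3),o["joints"].round(2))
E
python3 look.py w3
```

```text
3.75 [0.456  0.0801 0.2457] yaw -48.7 0.047 [ 1.06 -0.09 -1.24  1.77 -0.08  1.37 -2.59]
```

View pics/w3.png

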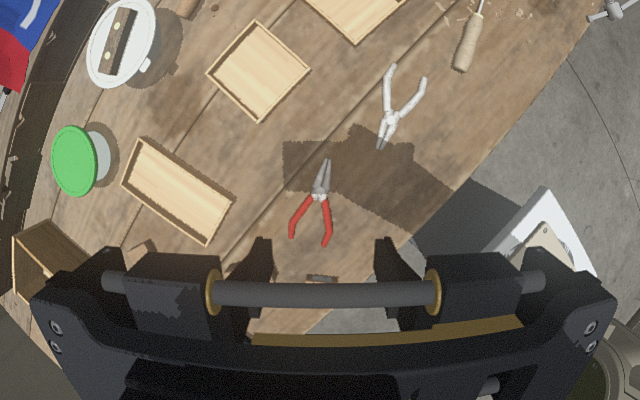

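Run:
```python
from h import *
d=np.load("w3.npz");P=(d["p"],d["q"])
for n,uv,z in [("tip",(327,160),.007),("h1",(293,236),.007),("h2",(328,243),.007),("piv",(319.5,194),.011)]: print(n,onz("wrist",uv,z,P).round(4))
for T in [[(257,21),(311,69),(258,123),(206,73)],[(138,138),(235,199),(207,246),(121,183)]]:
    q=np.array([onz("wrist",uv,.024,P)[:2] for uv in T]);print(q.round(3).tolist(),q.mean(0).round(4),np.linalg.norm(q[0]-q[1]).round(4),np.linalg.norm(q[1]-q[2]).round(4))
```

```text
tip [0.4659 0.0697 0.007 ]
h1 [0.4281 0.1902 0.007 ]
h2 [0.3811 0.1633 0.007 ]
piv [0.4419 0.113  0.011 ]
[[0.666, -0.016], [0.564, -0.01], [0.571, 0.09], [0.676, 0.084]] [0.6196 0.0369] 0.1024 0.1011
[[0.712, 0.228], [0.53, 0.196], [0.52, 0.29], [0.7, 0.311]] [0.6154 0.2561] 0.1843 0.0937
```

Request:
play_rows(commands=[[[0,0.1,0],1,60],[[0,0.1,0],1,60],[[0,0.1,0],1,60],[[0,0.1,0],1,60],[[0,0.1,0],1,60]])

```text
clock: 4.3
ee_pos: [0.457, 0.1067, 0.2481]
ee_rot: [-0.012, 0.998, -0.058, 0.014]
ft_force: [-0.0, 0.5, 0.5]
gripper_width: 0.0605
```

Request:
play_rows(commands=[[[0,0,0],1,60],[[0,0,0],1,60],[[0,0,0],1,60],[[0,0,0],1,60],[[0,0,0],1,60]])

```text
clock: 4.8
ee_pos: [0.4579, 0.1101, 0.2497]
ee_rot: [-0.016, 0.951, 0.309, 0.01]
ft_force: [0.3, 0.7, -0.8]
gripper_width: 0.0599
```

Request:
play_rows(commands=[[[0,0,0],1,60],[[0,0,0],1,60],[[0,0,0],1,60],[[0,0,0],1,60],[[0,0,0],1,60]])

```text
clock: 5.3
ee_pos: [0.4591, 0.1122, 0.2505]
ee_rot: [-0.019, 0.774, 0.633, 0.003]
ft_force: [-0.6, -0.3, -0.8]
gripper_width: 0.0599
```

Request:
play_rows(commands=[[[0,0,0],1,60],[[0,0,0],1,60],[[0,0,0],1,60],[[0,0,0],1,60],[[0,0,0],1,60]])

```text
clock: 5.8
ee_pos: [0.4606, 0.1142, 0.2502]
ee_rot: [-0.019, 0.493, 0.87, -0.005]
ft_force: [0.8, 0.8, 0.9]
gripper_width: 0.0603
```

```bash
python3 look.py w4
```

```text
5.8 [0.4606 0.1142 0.2502] yaw 121.0 1.28 [ 0.92  0.15 -1.32  1.68  0.12  1.46  0.12]
```

View pics/w4.png

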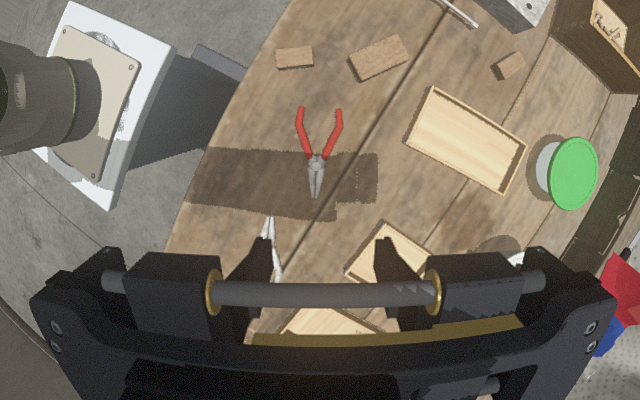

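Request:
play_rows(commands=[[[-0.2,0,-0.8],-0.3,60],[[-0.2,0,-0.8],0,60],[[0,0,-0.8],0,60],[[0,0,-0.6],0,60],[[0,0,0],0,60]])

```text
clock: 6.35
ee_pos: [0.4411, 0.1162, 0.095]
ee_rot: [-0.018, 0.509, 0.861, -0.005]
ft_force: [-0.5, -0.0, 0.3]
gripper_width: 0.0598
```

```bash
python3 look.py w5
```

```text
6.35 [0.4411 0.1162 0.095 ] yaw 118.9 0.056 [ 0.8   0.28 -1.25  1.94  0.26  1.16 -0.05]
```

View pics/w5.png

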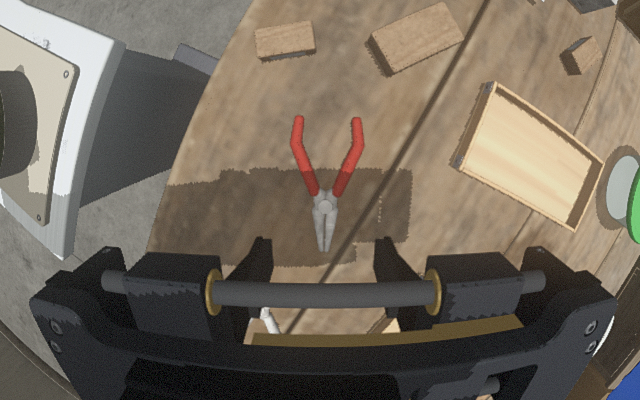

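Run:
```python
from h import *
d=np.load("w5.npz");P=(d["p"],d["q"])
for n,uv,z in [("tip",(324,249),.007),("h1",(298,119),.007),("h2",(357,121),.007),("piv",(325,206),.011)]: print(n,onz("wrist",uv,z,P).round(4))
```

```text
tip [0.4659 0.0694 0.007 ]
h1 [0.3845 0.1686 0.007 ]
h2 [0.4316 0.1927 0.007 ]
piv [0.4446 0.1102 0.011 ]
```

Request:
play_rows(commands=[[[0.04,-0.1,-0.7],-0.15,60],[[0,0,-0.5],0,60],[[0,0,-0.2],0,60],[[0,0,0],0,60],[[0,0,0],0,60]])

```text
clock: 6.9
ee_pos: [0.4511, 0.1139, 0.0329]
ee_rot: [-0.014, 0.519, 0.855, -0.002]
ft_force: [-0.4, -0.3, 0.3]
gripper_width: 0.0598
```

Request:
play_rows(commands=[[[-0.16,-0.06,-0.2],0,60],[[0,0,-0.18],0,60],[[0,0,0],0,60]])

```text
clock: 7.2
ee_pos: [0.4444, 0.1105, 0.0152]
ee_rot: [-0.012, 0.519, 0.854, -0.001]
ft_force: [1.0, -0.5, -0.4]
gripper_width: 0.0603
```

Good position; closing.

Request:
play_rows(commands=[[[0,0,-0.03],0,10],[[0,0,0],0,10],[[0,0,0],0,10],[[0,0,0],0,10],[[0,0,0],0,10]], newtons=30)

```text
clock: 7.7
ee_pos: [0.4448, 0.1106, 0.0141]
ee_rot: [-0.012, 0.52, 0.854, -0.001]
ft_force: [-0.4, 0.6, -0.5]
gripper_width: 0.0277
```

Request:
play_rows(commands=[[[0,0,0.3],0,10],[[0,0,0.6],0,10],[[0,0,0.8],0,10],[[0,0,0.6],0,10],[[0,0,0],0,10]])

```text
clock: 8.2
ee_pos: [0.4434, 0.1127, 0.1363]
ee_rot: [-0.013, 0.518, 0.855, -0.001]
ft_force: [1.0, 0.7, -0.4]
gripper_width: 0.0101
```

```bash
python3 look.py w6
```

```text
8.2 [0.4434 0.1127 0.1363] yaw 117.6 0.034 [ 0.89  0.2  -1.31  1.9   0.18  1.21  0.01]
```

View pics/w6.png

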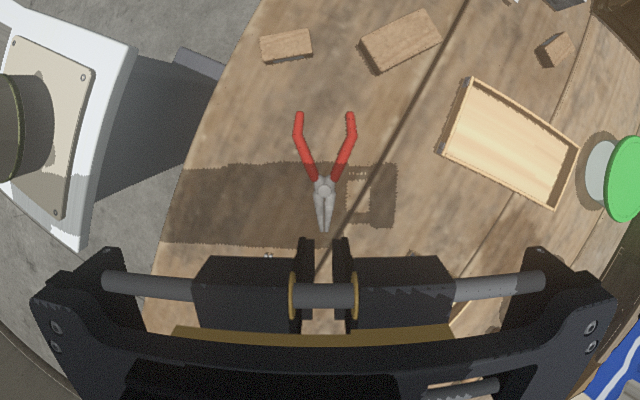

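Run:
```python
from h import *
d=np.load("w6.npz");P=(d["p"],d["q"])
for n,uv,z in [("tip",(324,231),.007),("h1",(299,114),.007),("h2",(351,115),.007),("piv",(324,190),.011)]: print(n,onz("wrist",uv,z,P).round(4))
im=cv2.imread("pics/w6.png")[90:250,240:420];cv2.imwrite("pics/w6c.png",cv2.resize(im,(675,600),interpolation=cv2.INTER_CUBIC))
```

```text
tip [0.4668 0.0675 0.007 ]
h1 [0.3847 0.1689 0.007 ]
h2 [0.4324 0.1928 0.007 ]
piv [0.4444 0.1103 0.011 ]
```

View pics/w6c.png

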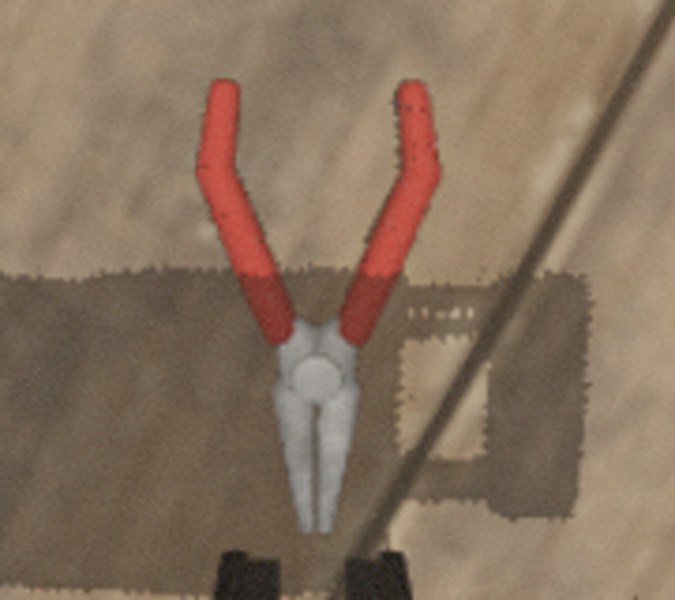

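The pliers haven't moved. The fingers were still closing when I lifted, so I'll retry with more time to close.

Request:
play_rows(commands=[[[0,0,-0.8],0,50],[[0,0,-0.8],0,50],[[0,0,-0.6],0,50],[[0,0,-0.1],0,50],[[0,0,0],0,50]])

```text
clock: 8.75
ee_pos: [0.4419, 0.1117, 0.0162]
ee_rot: [-0.013, 0.518, 0.855, -0.002]
ft_force: [0.8, 1.3, -0.1]
gripper_width: 0.042
```

Request:
play_rows(commands=[[[0.02,0,-0.06],0,50],[[0,0,0],0,10],[[0,0,0],0,10],[[0,0,0],0,10],[[0,0,0],0,10]], newtons=40)

```text
clock: 9.25
ee_pos: [0.4458, 0.1121, 0.0172]
ee_rot: [-0.011, 0.518, 0.855, -0.0]
ft_force: [0.2, -0.9, -0.0]
gripper_width: 0.0258
```

Request:
play_rows(commands=[[[0,0,0],0,10],[[0,0,0],0,10],[[0,0,0],0,10]])

```text
clock: 9.55
ee_pos: [0.4462, 0.1119, 0.0177]
ee_rot: [-0.01, 0.519, 0.855, -0.0]
ft_force: [-0.4, -0.4, -0.4]
gripper_width: 0.0111
```

```bash
python3 look.py w7
python3 - <<'E'
from h import *
cv2.imwrite("pics/s7.png",bot.grab_frame("scene")[:,:,::-1])
im=cv2.imread("pics/s7.png")[130:290,240:450];cv2.imwrite("pics/s7c.png",cv2.resize(im,(787,600),interpolation=cv2.INTER_CUBIC))
E
```

```text
9.55 [0.4462 0.1119 0.0177] yaw 117.5 0.002 [ 0.69  0.4  -1.14  2.02  0.41  1.01 -0.18]
```

View pics/w7.png

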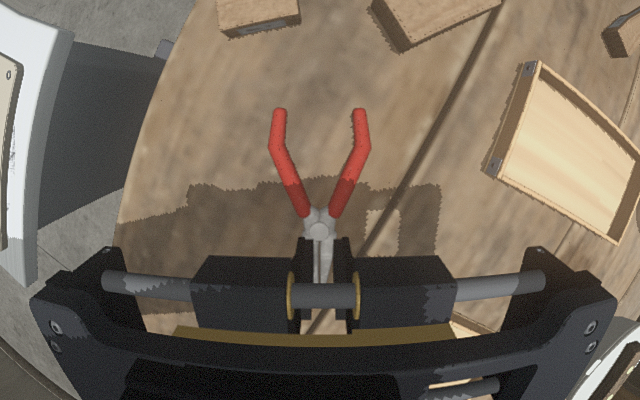

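View pics/s7c.png

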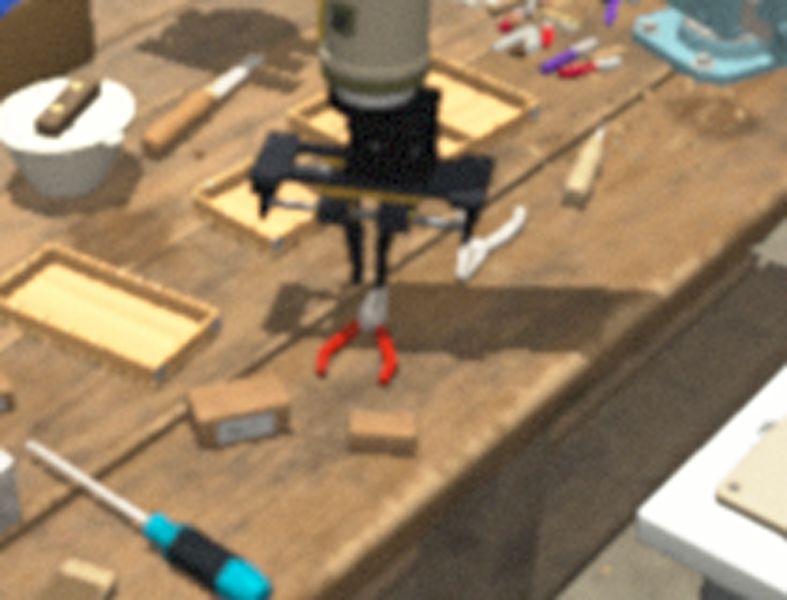

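Run:
```python
from h import *
d=np.load("w7.npz");P=(d["p"],d["q"])
p,q=P;Rw=R.from_quat([q[1],q[2],q[3],q[0]]).as_matrix()
print("tipproj",proj(p+Rw@[0,0,.011],"wrist",P),proj(p+Rw@[.0095,0,.011],"wrist",P),proj(p+Rw@[-.0095,.0,.011],"wrist",P))
for n,uv,z in [("h1",(280,110),.007),("h2",(360,110),.007),("piv",(320,229),.011),("headtop",(318,209),.01)]: print(n,onz("wrist",uv,z,P).round(4))
print("piv vs scene: tip proj", np.array(proj(p+Rw@[0,0,.011],"scene")))
print((np.array(proj(p+Rw@[0,0,.011],"scene"))-[240,130])*3.75, Rw[:,2])
im=cv2.imread("pics/w7.png")[170:330,260:380];cv2.imwrite("pics/w7c.png",cv2.resize(im,(600,800))[:600*1])
```

```text
tipproj (np.float64(322.19615698728), np.float64(227.0713369442779)) (np.float64(322.17852265377894), np.float64(214.37247747235884)) (np.float64(322.2140227561696), np.float64(239.35032524747282))
h1 [0.3846 0.1709 0.007 ]
h2 [0.4305 0.1947 0.007 ]
piv [0.4446 0.1116 0.011 ]
headtop [0.4369 0.1235 0.01  ]
piv vs scene: tip proj [338.15455507 214.5153788 ]
[368.07958151 316.93267049] [-0.01745732  0.01003396 -0.99979726]
```

View pics/w7c.png

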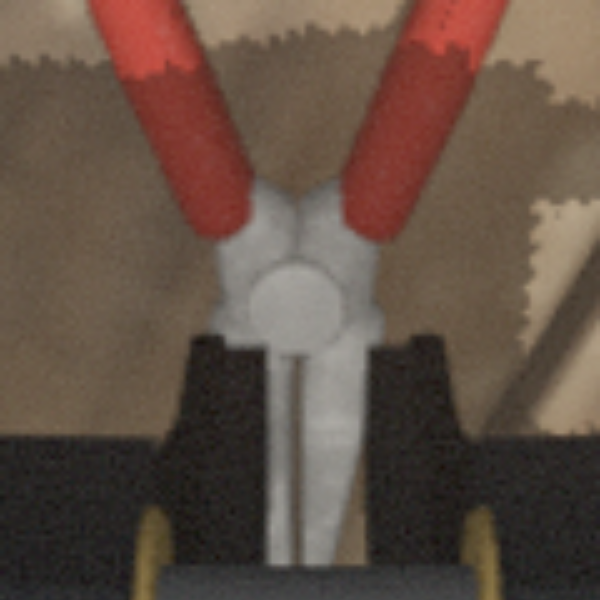

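Run:
```python
from h import *
d=np.load("w7.npz");P=(d["p"],d["q"])
p,q=P;Rw=R.from_quat([q[1],q[2],q[3],q[0]]).as_matrix()
def tri(a,b):
    (o1,d1),(o2,d2)=a,b;d1=d1/np.linalg.norm(d1);d2=d2/np.linalg.norm(d2)
    s=np.linalg.lstsq(np.c_[d1,-d2],o2-o1,rcond=None)[0]
    A=o1+s[0]*d1;B=o2+s[1]*d2;return (A+B)/2,np.linalg.norm(A-B)
for w,s in [((323.8,237.4),(338.2,206)),((323.8,237.4),(338.2,209))]:
    X,e=tri(ray("wrist",w,P),ray("scene",s));print(X.round(4),e.round(4),"tool",(Rw.T@(X-p)).round(4))
X,e=tri(ray("wrist",(320,229),P),ray("scene",(240+374/3.75,130+300/3.75)));print("pivot",X,e)
for z in (0,-.005,-.01,-.015,-.02,.011): print(z,proj(p+Rw@[.0095,0,z],"wrist",P),proj(p+Rw@[0,0,z],"wrist",P))
im=cv2.imread("pics/s7.png")[185:240,310:370];cv2.imwrite("pics/s7d.png",cv2.resize(im,(654,600),interpolation=cv2.INTER_CUBIC))
```

```text
[0.4422 0.1202 0.0461] 0.0022 tool [ 0.0097 -0.     -0.0283]
[0.4458 0.114  0.0295] 0.0012 tool [ 0.0023  0.0005 -0.0119]
pivot [0.43970314 0.11681585 0.02982643] 0.004781127007063999
0 (np.float64(322.1393442044137), np.float64(220.17688533070145)) (np.float64(322.158908639997), np.float64(233.40077280214538))
-0.005 (np.float64(322.1202561111233), np.float64(223.01309839463937)) (np.float64(322.1408108222656), np.float64(236.48588912478377))
-0.01 (np.float64(322.10029588556966), np.float64(225.98473071726087)) (np.float64(322.12192183295), np.float64(239.71280602126518))
-0.015 (np.float64(322.07940645508484), np.float64(229.1011296684317)) (np.float64(322.10219320721257), np.float64(243.09077829556912))
-0.02 (np.float64(322.057526113294), np.float64(232.37245826745325)) (np.float64(322.0815729366343), np.float64(246.62980359110495))
0.011 (np.float64(322.17852265377894), np.float64(214.37247747235884)) (np.float64(322.19615698728), np.float64(227.0713369442779))
```

View pics/s7d.png

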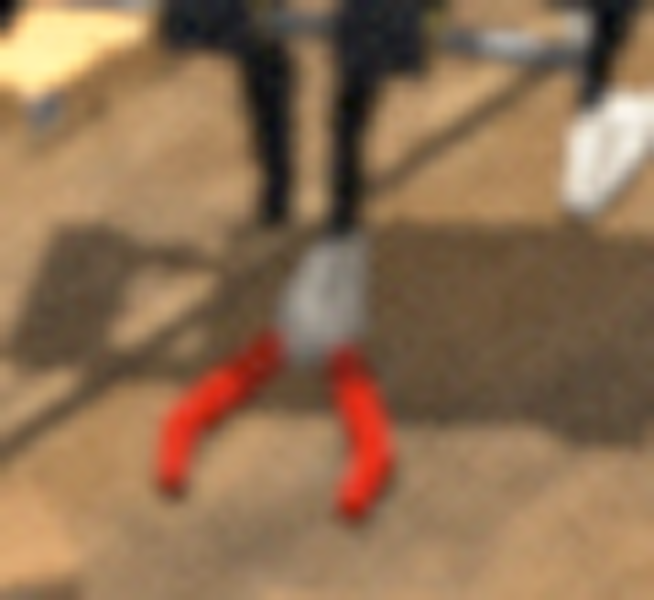

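Request:
play_rows(commands=[[[0,0,0.1],0,50],[[0,0,0],0,50],[[0,0,0],0,50],[[0,0,0],0,50],[[0,0,0],0,50]])

```text
clock: 10.15
ee_pos: [0.4461, 0.112, 0.0231]
ee_rot: [-0.01, 0.519, 0.855, -0.0]
ft_force: [-0.1, -0.5, 0.8]
gripper_width: 0.0423
```

Request:
play_rows(commands=[[[0,0,-0.2],0,50],[[0,0,0],0,50],[[0,0,0],0,50]])

```text
clock: 10.45
ee_pos: [0.4459, 0.1119, 0.0119]
ee_rot: [-0.01, 0.519, 0.855, -0.0]
ft_force: [0.6, -0.4, -0.0]
gripper_width: 0.0495
```

```bash
python3 look.py w8
python3 - <<'E'
from h import *
cv2.imwrite("pics/s8.png",bot.grab_frame("scene")[:,:,::-1])
im=cv2.imread("pics/s8.png")[170:240,300:390];cv2.imwrite("pics/s8c.png",cv2.resize(im,(771,600),interpolation=cv2.INTER_CUBIC))
print(onz("scene",(339.7,210),.011))
print(onz("scene",(310+325/10.9,185+290/10.9),.011))
im=cv2.imread("pics/w8.png")[170:330,240:400];cv2.imwrite("pics/w8c.png",cv2.resize(im,(600,600)))
E
```

```text
10.45 [0.4459 0.1119 0.0119] yaw 117.5 0.014 [ 0.68  0.41 -1.14  2.02  0.42  1.   -0.19]
[0.45389533 0.09441426 0.011     ]
[0.44818454 0.10097731 0.011     ]
```

View pics/s8c.png

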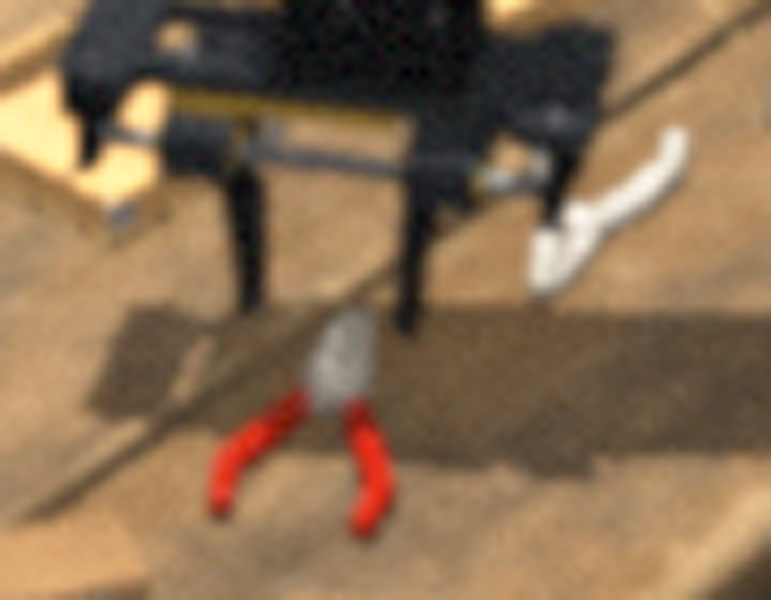

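View pics/w8c.png

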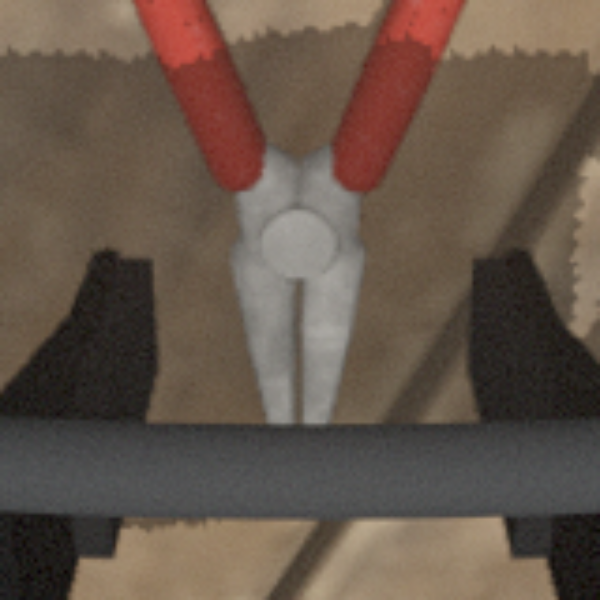

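Both views and the pixel width of the opening put the fingertips about 28 mm *behind* the reported TCP, not 11 mm ahead of it. That explains the empty close above the pliers. I'll go down gently and watch the force to confirm.

Request:
play_rows(commands=[[[-0.04,0,-0.2],0,50],[[0,0,0],0,50],[[0,0,-0.2],0,50],[[0,0,0],0,50]])

```text
clock: 10.95
ee_pos: [0.4436, 0.1116, -0.0098]
ee_rot: [-0.01, 0.519, 0.855, -0.0]
ft_force: [-0.6, -0.5, 0.4]
gripper_width: 0.0498
```

```bash
python3 look.py w9
python3 - <<'E'
from h import *
cv2.imwrite("pics/s9.png",bot.grab_frame("scene")[:,:,::-1])
im=cv2.imread("pics/s9.png")[170:240,300:390];a=cv2.resize(im,(400,311),interpolation=cv2.INTER_CUBIC)
im=cv2.imread("pics/w9.png")[170:330,240:400];b=cv2.resize(im,(400,400))
cv2.imwrite("pics/c9.png",np.hstack([np.vstack([a,np.zeros((89,400,3),np.uint8)]),b]))
E
```

```text
10.95 [ 0.4436  0.1116 -0.0098] yaw 117.5 0.023 [ 0.65  0.44 -1.1   2.04  0.46  0.96 -0.22]
```

View pics/c9.png

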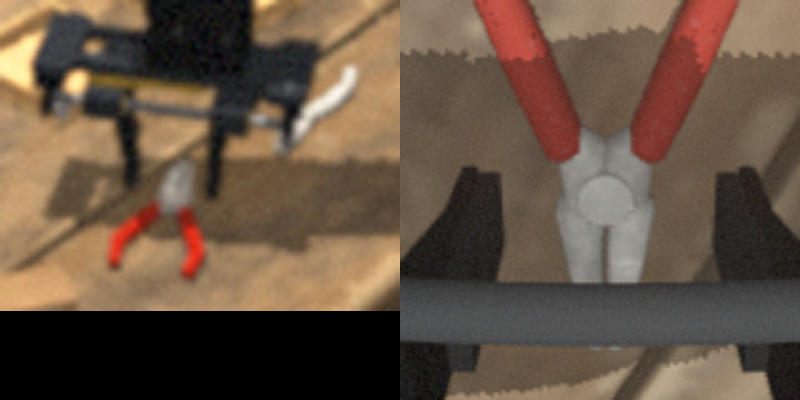

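At TCP z = -9.8 mm there is no contact force, so the tip offset given is wrong for this gripper. Going down in small steps until the tips are near the bench.

Request:
play_rows(commands=[[[0,0,-0.1],0,50],[[0,0,0],0,50],[[0,0,-0.1],0,50],[[0,0,0],0,50]])

```text
clock: 11.45
ee_pos: [0.4449, 0.1122, -0.0192]
ee_rot: [-0.009, 0.519, 0.855, 0.0]
ft_force: [-0.2, 0.1, -0.1]
gripper_width: 0.0501
```

Request:
play_rows(commands=[[[0,0,-0.06],0,50],[[0,0,0],0,50]])

```text
clock: 11.65
ee_pos: [0.4449, 0.1122, -0.0225]
ee_rot: [-0.009, 0.519, 0.855, 0.0]
ft_force: [-0.2, 0.3, -0.3]
gripper_width: 0.0503
```

Request:
play_rows(commands=[[[0,0,-0.05],0,50],[[0,0,0],0,50]])

```text
clock: 11.85
ee_pos: [0.4449, 0.1122, -0.0251]
ee_rot: [-0.009, 0.519, 0.855, 0.0]
ft_force: [-0.7, -0.2, -0.3]
gripper_width: 0.05
```

Request:
play_rows(commands=[[[0,0,-0.04],0,50],[[0,0,0],0,50]])

```text
clock: 12.05
ee_pos: [0.4452, 0.1123, -0.0271]
ee_rot: [-0.009, 0.519, 0.855, 0.0]
ft_force: [-0.2, -0.0, 0.7]
gripper_width: 0.0499
```

Still clear of the bench, with the tips at roughly z = 2 mm. Closing here.

Request:
play_rows(commands=[[[0,0,0],0,10],[[0,0,0],0,10],[[0,0,0],0,10],[[0,0,0],0,10],[[0,0,0],0,10]])

```text
clock: 12.55
ee_pos: [0.445, 0.1122, -0.0271]
ee_rot: [-0.009, 0.519, 0.855, 0.0]
ft_force: [0.9, 1.1, 0.3]
gripper_width: 0.0237
```

Request:
play_rows(commands=[[[0,0,0],0,10],[[0,0,0],0,10],[[0,0,0],0,10]])

```text
clock: 12.85
ee_pos: [0.445, 0.1122, -0.0271]
ee_rot: [-0.009, 0.519, 0.855, 0.0]
ft_force: [0.8, 0.7, -0.0]
gripper_width: 0.0234
```

```bash
python3 look.py w10
python3 - <<'E'
from h import *
im=cv2.imread("pics/w10.png")[170:330,240:400];cv2.imwrite("pics/w10c.png",cv2.resize(im,(600,600)))
E
```

```text
12.85 [ 0.445   0.1122 -0.0271] yaw 117.5 0.001 [ 0.62  0.47 -1.07  2.05  0.5   0.93 -0.25]
```

View pics/w10c.png

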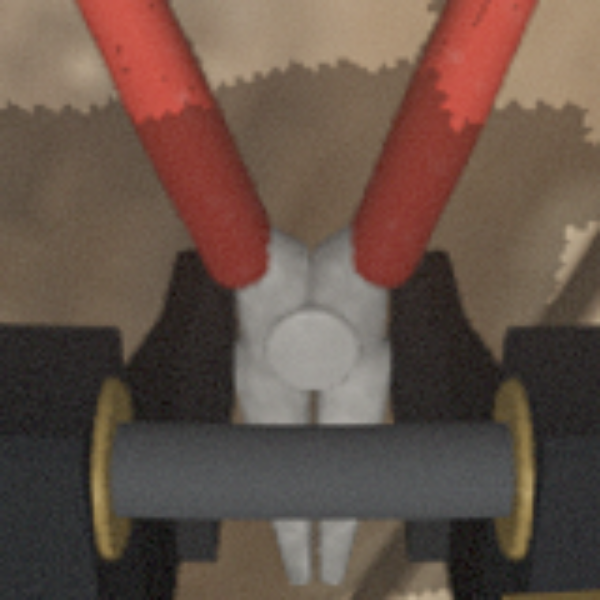

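Request:
play_rows(commands=[[[0,0,0.4],0,10],[[0,0,0.8],0,10],[[0,0,0.8],0,10],[[0.4,-0.5,0.2],1,10],[[0.5,-0.6,0],1,10]])

```text
clock: 13.4
ee_pos: [0.4868, 0.0592, 0.0869]
ee_rot: [-0.009, 0.388, 0.922, -0.004]
ft_force: [-0.0, 0.4, -1.0]
gripper_width: 0.0239
```

Request:
play_rows(commands=[[[0.5,-0.7,0],1,10],[[0.5,-0.7,0],1,10],[[0.5,-0.7,0],1,10],[[0.5,-0.7,0],1,10],[[0.3,-0.4,0],1,10]])

```text
clock: 13.9
ee_pos: [0.6063, -0.1105, 0.0865]
ee_rot: [-0.006, 0.036, 0.999, -0.007]
ft_force: [0.7, 0.6, -1.7]
gripper_width: 0.0239
```

```bash
python3 look.py w11
```

```text
13.9 [ 0.6063 -0.1105  0.0865] yaw 175.9 1.626 [ 0.92  0.72 -1.19  1.56  0.69  1.35  1.15]
```

View pics/w11.png

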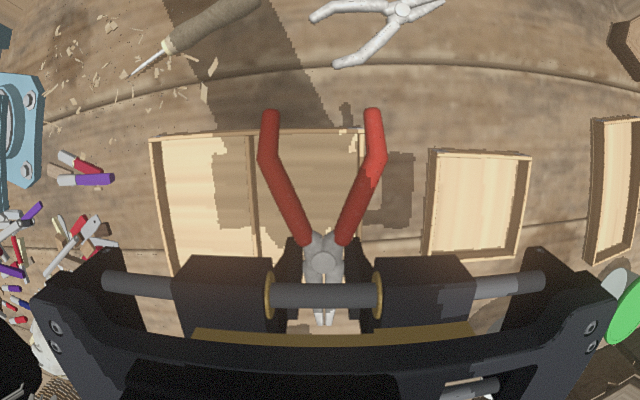

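Request:
play_rows(commands=[[[0.3,-0.3,0],0,10],[[0,0,0],0,10],[[0,0,0],0,10]])

```text
clock: 14.25
ee_pos: [0.6227, -0.1306, 0.084]
ee_rot: [-0.007, 0.034, 0.999, -0.007]
ft_force: [0.3, 0.2, -1.4]
gripper_width: 0.0239
```

```bash
python3 look.py w12;python3 - <<'E'
from h import *
im=cv2.imread("pics/w12.png")[80:330,120:440];cv2.imwrite("pics/w12c.png",cv2.resize(im,(768,600)))
E
```

```text
14.25 [ 0.6227 -0.1306  0.084 ] yaw 176.1 0.023 [ 0.91  0.75 -1.17  1.5   0.71  1.37  1.19]
```

View pics/w12c.png

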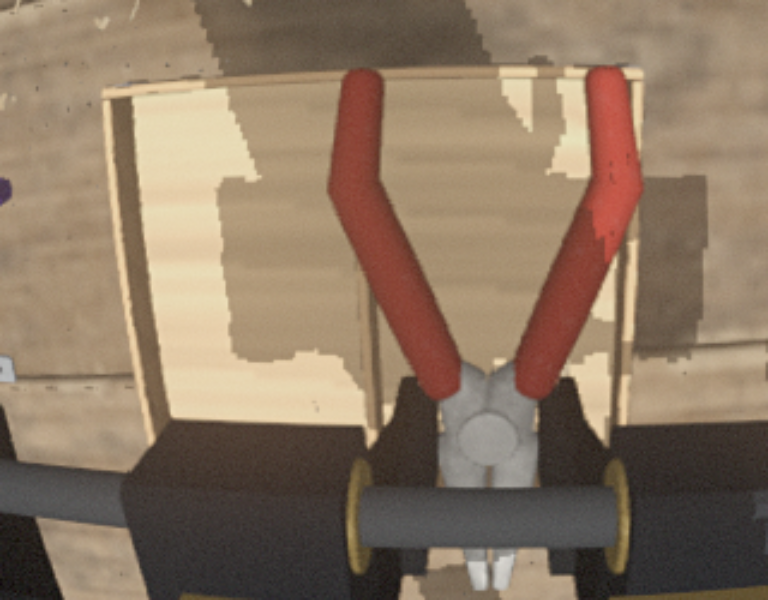

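Run:
```python
from h import *
d=np.load("w12.npz");P=(d["p"],d["q"])
f=lambda x,y:onz("wrist",(120+x/2.4,80+y/2.4),.024,P)[:2]
a,b=f(104,93),f(643,71);print(a,b,np.linalg.norm(a-b))
v=b-a;v/=np.linalg.norm(v);n=np.array([v[1],-v[0]]);n*=np.sign(n[0]);c=(a+b)/2+.082*n
print("axis",np.degrees(np.arctan2(n[1],n[0])),"centre",c,"comp+",c+.048*v*np.sign(v[1]),"comp-",c-.048*v*np.sign(v[1]))
print("R wall",f(618,440),"L",f(152,440),"div",f(372,445))
```

```text
[ 0.53364211 -0.26716976] [ 0.5446847  -0.07408126] 0.19340399809633638
axis -3.273140565525974 centre [ 0.62102964 -0.17530738] comp+ [ 0.62377025 -0.12738568] comp- [ 0.61828903 -0.22322908]
R wall [ 0.68152554 -0.08543486] L [ 0.67433492 -0.27492604] div [ 0.67790252 -0.18029263]
```

Request:
play_rows(commands=[[[0.34,0.04,-0.3],0.1,10],[[0,0,-0.6],0,10],[[0,0,-0.6],0,10],[[0,0,-0.3],0,10],[[0,0,0],0,10]])

```text
clock: 14.8
ee_pos: [0.6392, -0.1261, -0.007]
ee_rot: [-0.006, 0.026, 1.0, -0.008]
ft_force: [-0.4, 0.6, -1.1]
gripper_width: 0.0239
```

Request:
play_rows(commands=[[[0,-0.06,-0.2],0,10],[[0,0,0],0,10],[[0,0,-0.08],0,10],[[0,0,0],0,10]])

```text
clock: 15.2
ee_pos: [0.6406, -0.1292, -0.0183]
ee_rot: [-0.005, 0.026, 1.0, -0.008]
ft_force: [0.1, -0.6, -1.9]
gripper_width: 0.0236
```

```bash
python3 look.py w13
```

```text
15.2 [ 0.6406 -0.1292 -0.0183] yaw 177.0 0.018 [ 0.84  0.88 -1.07  1.53  0.81  1.24  1.15]
```

View pics/w13.png

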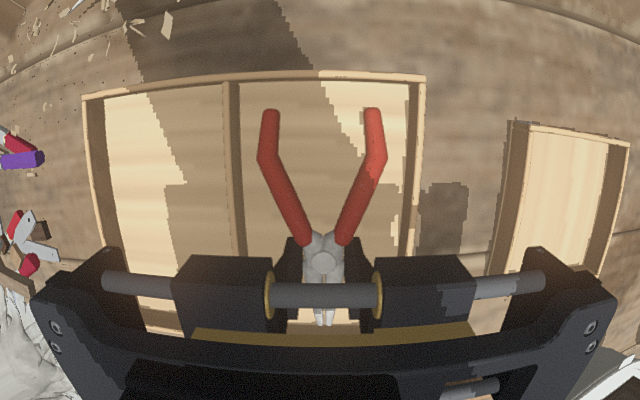

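Request:
play_rows(commands=[[[0,0,-0.07],0,10],[[0,0,0],0,10],[[0,0,0],0,40],[[0,0,0],0,40],[[0,0,0],0,40]])

```text
clock: 15.75
ee_pos: [0.642, -0.1291, -0.02]
ee_rot: [-0.003, 0.026, 1.0, -0.008]
ft_force: [0.7, -0.0, 1.0]
gripper_width: 0.0375
```

Request:
play_rows(commands=[[[0,0,0.3],0,40],[[0,0,0.6],0,40],[[0,0,0.8],0,40],[[0,0,0.8],0,40],[[-0.4,0,0.3],0,40]])

```text
clock: 16.25
ee_pos: [0.6211, -0.1274, 0.1268]
ee_rot: [-0.004, 0.025, 1.0, -0.007]
ft_force: [-0.7, -0.1, 0.9]
gripper_width: 0.0401
```

```bash
python3 look.py w14
```

```text
16.25 [ 0.6211 -0.1274  0.1268] yaw 177.1 0.528 [ 0.92  0.71 -1.2   1.47  0.67  1.42  1.22]
```

View pics/w14.png

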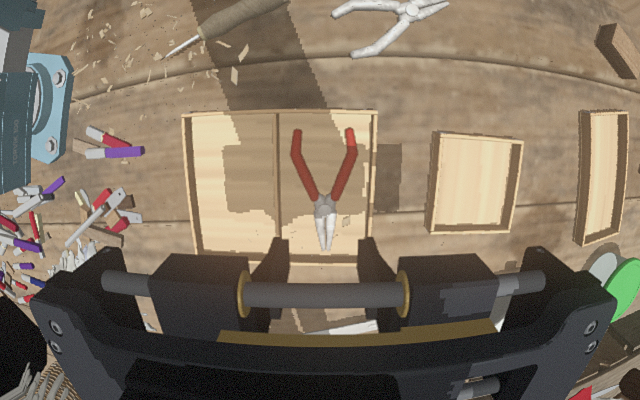

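Request:
play_rows(commands=[[[-0.4,0.2,0],-0.9,55],[[-0.4,0.2,0],-0.9,55],[[-0.4,0.2,0],-0.9,55],[[-0.4,0.2,0],-0.9,55],[[-0.4,0.2,0],-0.9,55]])

```text
clock: 16.8
ee_pos: [0.5173, -0.0754, 0.1343]
ee_rot: [-0.003, 0.343, 0.939, -0.006]
ft_force: [0.0, 0.8, 0.8]
gripper_width: 0.0545
```

Request:
play_rows(commands=[[[-0.4,0.2,-0.1],-0.9,55],[[-0.4,0.2,-0.2],-0.9,55],[[-0.4,0.2,-0.2],-0.9,55],[[-0.4,0.3,-0.2],-0.9,55],[[0,0,0],0,55]])

```text
clock: 17.3
ee_pos: [0.4326, -0.0259, 0.1012]
ee_rot: [-0.003, 0.574, 0.819, -0.009]
ft_force: [0.9, -0.6, 0.2]
gripper_width: 0.0552
```

```bash
python3 look.py w15;python3 - <<'E'
from h import *
im=cv2.imread("pics/w15.png")[80:280,200:440];cv2.imwrite("pics/w15c.png",cv2.resize(im,(720,600)))
E
```

```text
17.3 [ 0.4326 -0.0259  0.1012] yaw 109.9 0.064 [ 1.21  0.15 -1.31  2.    0.17  1.13  0.18]
```

View pics/w15c.png

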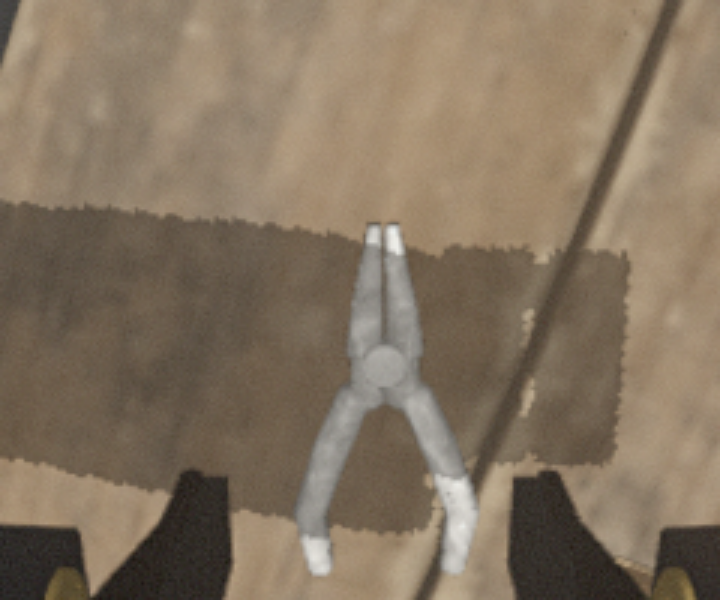

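Run:
```python
from h import *
d=np.load("w15.npz");P=(d["p"],d["q"])
f=lambda x,y,z:onz("wrist",(200+x/3,80+y/3),z,P)[:2]
t,p,a,b=f(384,226,.007),f(384,367,.011),f(319,572,.007),f(454,572,.007)
v=t-(a+b)/2;print(t,p,a,b,np.linalg.norm(v),np.degrees(np.arctan2(v[1],v[0])),"c",(t+(a+b)/2)/2,np.linalg.norm(t-p))
```

```text
[0.42372361 0.00961817] [ 0.43900598 -0.03212369] [ 0.44429348 -0.11301456] [ 0.48906543 -0.09649471] 0.12217341263106862 110.58504503738182 c [ 0.44520153 -0.04756823] 0.04445147339974746
```

Request:
play_rows(commands=[[[0.12,-0.12,-0.5],0.1,55],[[0,0,-0.6],0,55],[[0,0,-0.6],0,55],[[0,0,-0.4],0,55],[[0,0,0],0,55]])

```text
clock: 17.85
ee_pos: [0.4465, -0.0357, -0.0024]
ee_rot: [0.003, 0.564, 0.825, -0.008]
ft_force: [-0.4, 0.4, 0.6]
gripper_width: 0.0554
```

Request:
play_rows(commands=[[[-0.14,0.07,-0.2],0,55],[[0,0,0],0,55],[[0,0,-0.2],0,55],[[0,0,0],0,55]])

```text
clock: 18.25
ee_pos: [0.442, -0.0323, -0.0207]
ee_rot: [0.005, 0.564, 0.826, -0.007]
ft_force: [-0.1, 0.4, -0.4]
gripper_width: 0.0553
```

Request:
play_rows(commands=[[[-0.04,0,-0.12],0,55],[[0,0,0],0,10],[[0,0,0],0,10],[[0,0,0],0,10],[[0,0,0],0,10]])

```text
clock: 18.75
ee_pos: [0.4407, -0.0328, -0.0262]
ee_rot: [0.006, 0.564, 0.826, -0.007]
ft_force: [-1.2, 0.5, 0.2]
gripper_width: 0.0308
```

Request:
play_rows(commands=[[[0,0,0],0,10],[[0,0,0],0,10],[[0,0,0],0,10],[[0,0,0],0,10]])

```text
clock: 19.15
ee_pos: [0.4408, -0.0329, -0.0261]
ee_rot: [0.006, 0.564, 0.826, -0.007]
ft_force: [0.3, 0.5, 0.3]
gripper_width: 0.0259
```

Request:
play_rows(commands=[[[0,0,0.4],0,10],[[0,0,0.8],0,10],[[0,0,0.8],0,10],[[0.3,-0.3,0.3],0.9,10],[[0.4,-0.5,0],0.9,10]])

```text
clock: 19.65
ee_pos: [0.4734, -0.0707, 0.0931]
ee_rot: [0.006, 0.451, 0.893, -0.009]
ft_force: [0.0, 0.3, -0.5]
gripper_width: 0.0263
```

Request:
play_rows(commands=[[[0.4,-0.5,0],0.9,10],[[0.4,-0.5,0],0.9,10],[[0.4,-0.5,0],0.9,10],[[0.4,-0.5,0],0.9,10],[[0.4,-0.5,0],0.9,10]])

```text
clock: 20.15
ee_pos: [0.5769, -0.202, 0.093]
ee_rot: [0.01, 0.14, 0.99, -0.008]
ft_force: [0.4, 0.3, -0.1]
gripper_width: 0.0263
```

Request:
play_rows(commands=[[[0.3,-0.3,0],0.9,10],[[0,0,0],0.5,10],[[0,0,0],0,10]])

```text
clock: 20.45
ee_pos: [0.5933, -0.2224, 0.0904]
ee_rot: [0.009, 0.041, 0.999, -0.006]
ft_force: [-0.1, 0.4, -1.3]
gripper_width: 0.0259
```

```bash
python3 look.py w16
```

```text
20.45 [ 0.5933 -0.2224  0.0904] yaw 175.3 0.03 [ 1.11  0.73 -1.2   1.54  0.71  1.34  1.32]
```

View pics/w16.png

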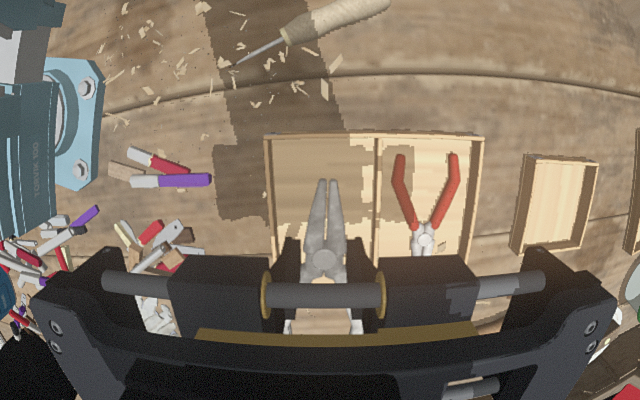

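Request:
play_rows(commands=[[[0.16,0,-0.3],0.2,10],[[0,0,-0.6],0,10],[[0,0,-0.6],0,10],[[0,0,-0.4],0,10],[[0,0,0],0,10]])

```text
clock: 21.0
ee_pos: [0.6014, -0.2208, -0.0107]
ee_rot: [0.009, 0.027, 1.0, -0.007]
ft_force: [-0.7, -0.6, -0.8]
gripper_width: 0.0262
```

Request:
play_rows(commands=[[[0.03,-0.04,-0.14],0,10],[[0,0,0],0,10],[[0,0,-0.06],0,10],[[0,0,0],0,10]])

```text
clock: 21.4
ee_pos: [0.6045, -0.2223, -0.0194]
ee_rot: [0.011, 0.027, 1.0, -0.008]
ft_force: [0.3, -0.4, -1.4]
gripper_width: 0.0262
```

```bash
python3 look.py w17
```

```text
21.4 [ 0.6045 -0.2223 -0.0194] yaw 176.9 0.015 [ 1.04  0.86 -1.1   1.6   0.83  1.19  1.28]
```

View pics/w17.png

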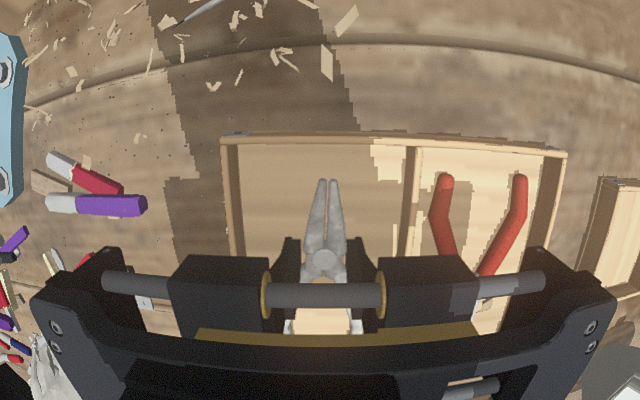

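Request:
play_rows(commands=[[[0,0,-0.05],0,10],[[0,0,0],0,10],[[0,0,0],0,42],[[0,0,0],0,42],[[0,0,0],0,42]])

```text
clock: 21.95
ee_pos: [0.6059, -0.2227, -0.02]
ee_rot: [0.012, 0.027, 1.0, -0.008]
ft_force: [0.4, -0.2, 0.5]
gripper_width: 0.0396
```

Request:
play_rows(commands=[[[0,0,0.3],0,42],[[0,0,0.6],0,42],[[0,0,0.8],0,42],[[0,0,0.8],0,42],[[-0.4,0,0.3],0,42]])

```text
clock: 22.45
ee_pos: [0.5853, -0.2204, 0.1269]
ee_rot: [0.012, 0.026, 1.0, -0.007]
ft_force: [-0.2, 0.3, -0.3]
gripper_width: 0.042
```

```bash
python3 look.py w18
```

```text
22.45 [ 0.5853 -0.2204  0.1269] yaw 177.0 0.599 [ 1.14  0.69 -1.25  1.53  0.68  1.38  1.37]
```

View pics/w18.png

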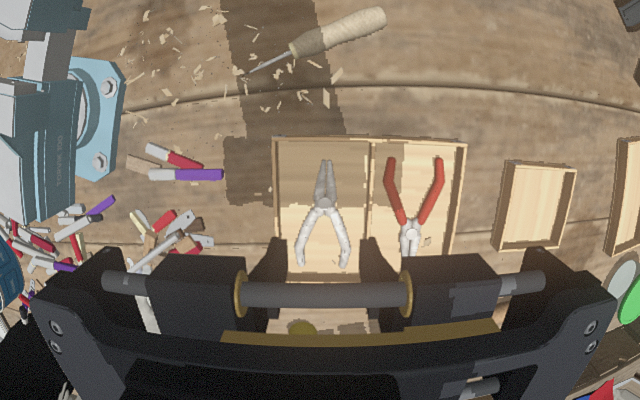

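Request:
play_rows(commands=[[[-0.3,0.05,0],-1,55],[[-0.35,0.05,0],-1,55],[[-0.35,0.05,0],-1,55],[[-0.35,0.05,0],-1,55],[[-0.35,0.05,0],-1,55]])

```text
clock: 23.0
ee_pos: [0.4971, -0.2066, 0.1345]
ee_rot: [0.011, 0.377, 0.926, -0.012]
ft_force: [-0.1, 0.3, -0.1]
gripper_width: 0.0547
```

Request:
play_rows(commands=[[[-0.35,0.05,-0.1],-1,55],[[-0.35,0.05,-0.2],-1,55],[[-0.35,0.05,-0.2],-1,55],[[-0.3,0,-0.2],-0.2,55],[[0,0,0],0,55]])

```text
clock: 23.5
ee_pos: [0.4264, -0.1972, 0.1026]
ee_rot: [0.01, 0.581, 0.813, -0.017]
ft_force: [-0.7, -1.2, -0.5]
gripper_width: 0.0549
```

```bash
python3 look.py w19;python3 - <<'E'
from h import *
im=cv2.imread("pics/w19.png")[80:330,200:440];cv2.imwrite("pics/w19c.png",cv2.resize(im,(576,600)))
E
```

```text
23.5 [ 0.4264 -0.1972  0.1026] yaw 108.9 0.048 [ 1.45  0.24 -1.24  1.94  0.3   1.14  0.42]
```

View pics/w19c.png

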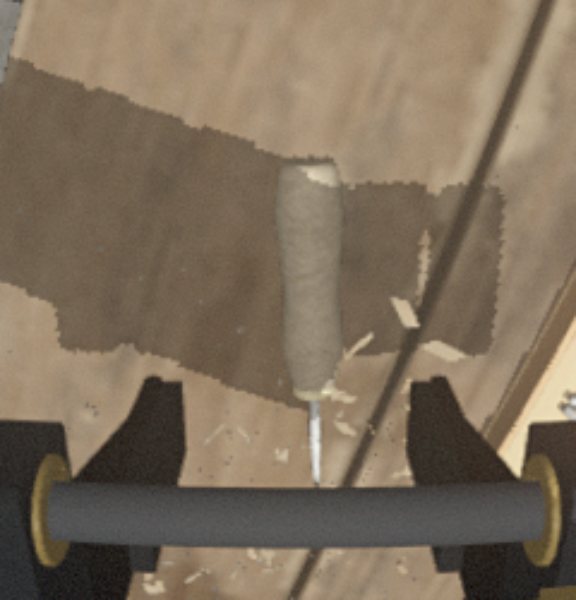

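Run:
```python
from h import *
d=np.load("w19.npz");P=(d["p"],d["q"])
f=lambda x,y,z:onz("wrist",(200+x/2.4,80+y/2.4),z,P)[:2]
b,e=f(308,163,.0135),f(314,396,.0135)
v=e-b;u=v/np.linalg.norm(v);print(b,e,np.linalg.norm(v),np.degrees(np.arctan2(v[1],v[0])),"centre",b+.075*u,"grip",b+.053*u, e-.042*u)
```

```text
[ 0.41672347 -0.15642578] [ 0.45121917 -0.24787175] 0.0977359650539773 -69.33227316252545 centre [ 0.44319456 -0.226599  ] grip [ 0.43542971 -0.20601486] [ 0.43639536 -0.20857475]
```

Request:
play_rows(commands=[[[0.1,-0.16,-0.5],0.2,55],[[0,0,-0.6],0,55],[[0,0,-0.6],0,55],[[0,0,-0.3],0,55],[[0,0,0],0,55]])

```text
clock: 24.05
ee_pos: [0.4408, -0.2064, 0.0055]
ee_rot: [0.015, 0.566, 0.824, -0.016]
ft_force: [0.5, 0.4, 0.4]
gripper_width: 0.0549
```

Request:
play_rows(commands=[[[-0.1,0,-0.3],0,55],[[0,0,0],0,55],[[0,0,-0.26],0,55],[[0,0,0],0,55]])

```text
clock: 24.45
ee_pos: [0.4386, -0.207, -0.0217]
ee_rot: [0.018, 0.565, 0.824, -0.015]
ft_force: [-0.8, 0.3, 0.6]
gripper_width: 0.0549
```

Request:
play_rows(commands=[[[-0.05,0,-0.03],0,55],[[0,0,0],0,10],[[0,0,0],0,10],[[0,0,0],0,10],[[0,0,0],0,10]], newtons=25)

```text
clock: 24.95
ee_pos: [0.4367, -0.2076, -0.0222]
ee_rot: [0.018, 0.566, 0.824, -0.016]
ft_force: [0.5, 0.0, 1.0]
gripper_width: 0.0303
```

Request:
play_rows(commands=[[[0,0,0],0,10],[[0,0,0],0,10],[[0,0,0],0,10]])

```text
clock: 25.25
ee_pos: [0.4368, -0.2076, -0.022]
ee_rot: [0.019, 0.566, 0.824, -0.016]
ft_force: [-0.4, 0.2, -1.0]
gripper_width: 0.0264
```

Request:
play_rows(commands=[[[0,0,0.4],0,10],[[0,0,0.8],0,10],[[0,0,0.8],0,10],[[0,0,0.5],0,10],[[0,0,0],0,10]])

```text
clock: 25.75
ee_pos: [0.4355, -0.2058, 0.1063]
ee_rot: [0.017, 0.565, 0.825, -0.015]
ft_force: [0.2, 0.6, -0.4]
gripper_width: 0.027
```

```bash
python3 look.py w20
```

```text
25.75 [ 0.4355 -0.2058  0.1063] yaw 111.2 0.032 [ 1.46  0.26 -1.25  1.92  0.32  1.14  0.46]
```

View pics/w20.png

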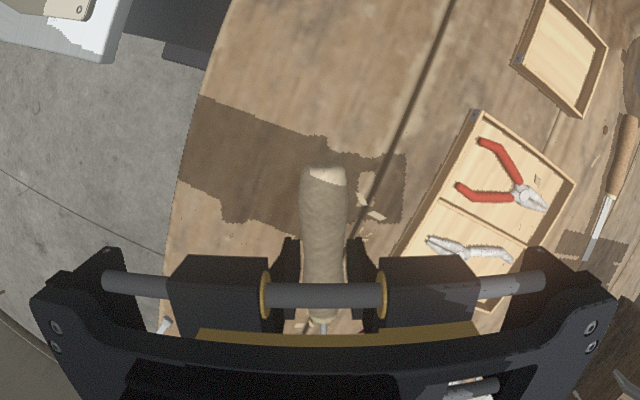

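Request:
play_rows(commands=[[[0.2,0.7,0.1],0.9,10],[[0.3,0.9,0],0.9,10],[[0.3,0.9,0],0.9,10],[[0.3,0.9,0],0.9,10],[[0.3,0.9,0],0.9,10]])

```text
clock: 26.3
ee_pos: [0.5015, 0.0074, 0.1047]
ee_rot: [0.018, 0.28, 0.96, -0.012]
ft_force: [0.9, -0.1, 0.0]
gripper_width: 0.0266
```

Request:
play_rows(commands=[[[0.3,0.9,0],0.9,10],[[0.3,0.9,0],0.9,10],[[0.3,0.9,0],0.9,10],[[0.3,0.9,0],0.9,10],[[0.3,0.9,0],0.9,10]])

```text
clock: 26.8
ee_pos: [0.5753, 0.2405, 0.0951]
ee_rot: [0.017, -0.043, 0.999, -0.008]
ft_force: [1.3, -0.4, -0.0]
gripper_width: 0.0268
```

Request:
play_rows(commands=[[[0,0.3,0],0.5,10],[[0,0,0],0,10]])

```text
clock: 27.0
ee_pos: [0.5721, 0.2643, 0.0908]
ee_rot: [0.015, -0.086, 0.996, -0.006]
ft_force: [-0.6, 0.1, -0.3]
gripper_width: 0.0266
```

Request:
play_rows(commands=[[[0.45,-0.2,-0.3],-0.3,10],[[0,0,0],0,10],[[0,0,0],0,10]])

```text
clock: 27.3
ee_pos: [0.5933, 0.2528, 0.0714]
ee_rot: [0.012, -0.062, 0.998, -0.008]
ft_force: [-0.2, 0.1, 0.4]
gripper_width: 0.0265
```

```bash
python3 look.py w21;python3 - <<'E'
from h import *
im=cv2.imread("pics/w21.png")[60:310,180:500];cv2.imwrite("pics/w21c.png",cv2.resize(im,(768,600)))
E
```

```text
27.3 [0.5933 0.2528 0.0714] yaw 187.2 0.045 [ 0.31  0.78 -1.19  1.52  0.77  1.34  0.74]
```

View pics/w21c.png

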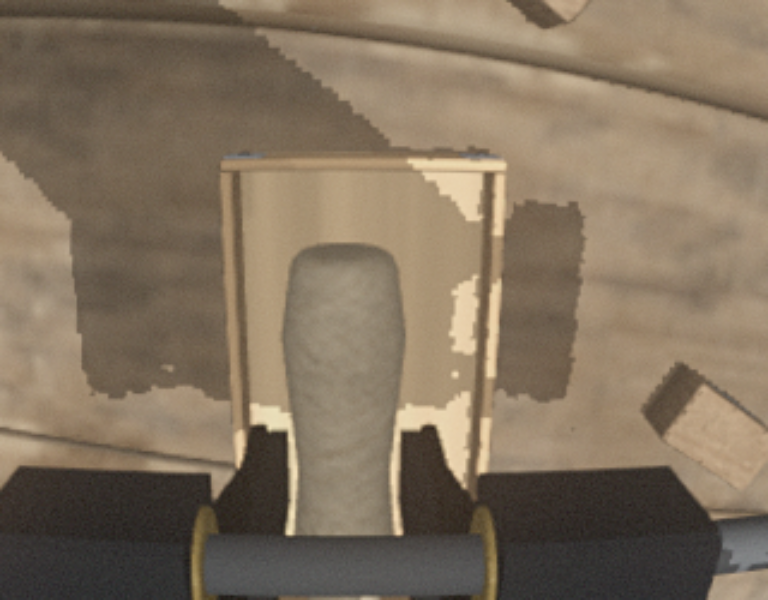

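Run:
```python
from h import *
d=np.load("w21.npz");P=(d["p"],d["q"])
f=lambda x,y,z=.024:onz("wrist",(180+x/2.4,60+y/2.4),z,P)[:2]
a,b=f(221,162),f(506,162);v=b-a;print(a,b,np.linalg.norm(v));v/=np.linalg.norm(v);n=np.array([v[1],-v[0]]);n*=np.sign(n[0])
print(np.degrees(np.arctan2(n[1],n[0])),(a+b)/2+.092*n)
q=P[1];p=P[0];Rw=R.from_quat([q[1],q[2],q[3],q[0]]).as_matrix();g=Rw@[0,0,-.035]+p
print("grip xy",g,"butt",f(345,245,g[2]))
```

```text
[0.53300039 0.2045653 ] [0.52120925 0.29450984] 0.09071411855059787
7.468512150506928 [0.61832433 0.26149585]
grip xy [0.59236607 0.25323078 0.10638773] butt [0.53777161 0.24616213]
```

Request:
play_rows(commands=[[[0.02,0.07,-0.5],0,10],[[0,0,-0.6],0,10],[[0,0,-0.4],0,10],[[0,0,0],0,10],[[0,0,0],0,10]])

```text
clock: 27.85
ee_pos: [0.5948, 0.2521, -0.0049]
ee_rot: [0.013, -0.059, 0.998, -0.009]
ft_force: [-1.0, 0.9, 0.3]
gripper_width: 0.0269
```

Request:
play_rows(commands=[[[0.02,0.09,-0.14],0,10],[[0,0,0],0,10],[[0,0,-0.06],0,10],[[0,0,0],0,10]])

```text
clock: 28.25
ee_pos: [0.5974, 0.258, -0.0122]
ee_rot: [0.015, -0.059, 0.998, -0.008]
ft_force: [0.7, -0.9, -1.2]
gripper_width: 0.0267
```

```bash
python3 look.py w22
```

```text
28.25 [ 0.5974  0.258  -0.0122] yaw 186.7 0.012 [ 0.27  0.87 -1.11  1.57  0.85  1.22  0.68]
```

View pics/w22.png

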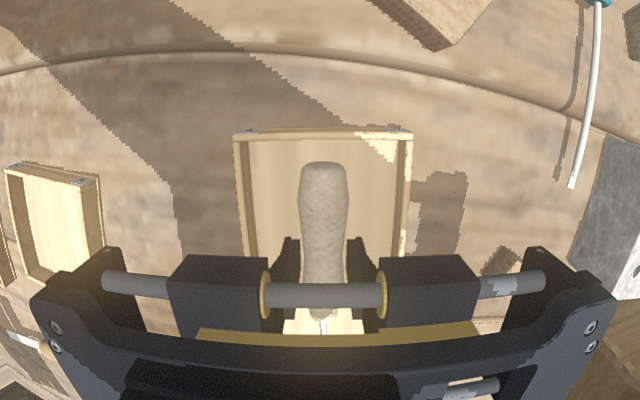

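Centred in the tray. Lowering the last few mm and releasing.

Request:
play_rows(commands=[[[0,0,-0.1],0,10],[[0,0,0],0,10],[[0,0,0],0,10]])

```text
clock: 28.6
ee_pos: [0.5979, 0.2583, -0.0168]
ee_rot: [0.016, -0.059, 0.998, -0.008]
ft_force: [-0.9, 0.6, -0.3]
gripper_width: 0.0266
```

Request:
play_rows(commands=[[[0,0,0],0,38],[[0,0,0],0,38],[[0,0,0],0,38],[[0,0,0],0,38]])

```text
clock: 29.0
ee_pos: [0.5979, 0.2582, -0.0166]
ee_rot: [0.016, -0.059, 0.998, -0.008]
ft_force: [0.2, 0.7, -0.7]
gripper_width: 0.0377
```

Request:
play_rows(commands=[[[0,0,0.3],0,38],[[0,0,0.6],0,38],[[0,0,0.8],0,38],[[0,0,0.8],0,38],[[-0.4,0,0.3],0,38]])

```text
clock: 29.5
ee_pos: [0.5769, 0.2572, 0.1295]
ee_rot: [0.014, -0.058, 0.998, -0.008]
ft_force: [-0.5, 1.0, 0.1]
gripper_width: 0.0381
```

```bash
python3 look.py w23
```

```text
29.5 [0.5769 0.2572 0.1295] yaw 186.7 0.424 [ 0.34  0.71 -1.25  1.5   0.71  1.41  0.74]
```

View pics/w23.png

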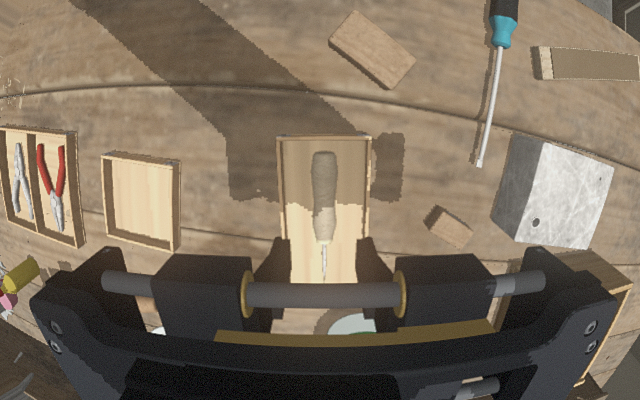

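Request:
play_rows(commands=[[[-0.4,0.06,0],0.9,70],[[-0.4,0.06,0],0.9,70],[[-0.4,0.06,0],0.9,70],[[-0.4,0.06,0],0.9,70],[[-0.4,0.06,0],0.9,70]])

```text
clock: 30.05
ee_pos: [0.4708, 0.2755, 0.1371]
ee_rot: [0.019, -0.376, 0.927, -0.002]
ft_force: [0.7, 0.1, 1.0]
gripper_width: 0.0671
```

Request:
play_rows(commands=[[[-0.4,0.06,0],0.9,70],[[-0.3,0.1,0],0.9,70],[[0,0,0],0,70],[[0,0,0],0,70]])

```text
clock: 30.45
ee_pos: [0.4322, 0.2845, 0.1395]
ee_rot: [0.02, -0.495, 0.869, -0.002]
ft_force: [1.0, 0.1, -0.5]
gripper_width: 0.0702
```

```bash
python3 look.py w24;python3 - <<'E'
from h import *
im=cv2.imread("pics/w24.png")[80:330,200:440];cv2.imwrite("pics/w24c.png",cv2.resize(im,(576,600)))
E
```

```text
30.45 [0.4322 0.2845 0.1395] yaw 239.4 0.045 [ 0.52  0.48 -1.45  1.8   0.52  1.28  1.54]
```

View pics/w24c.png

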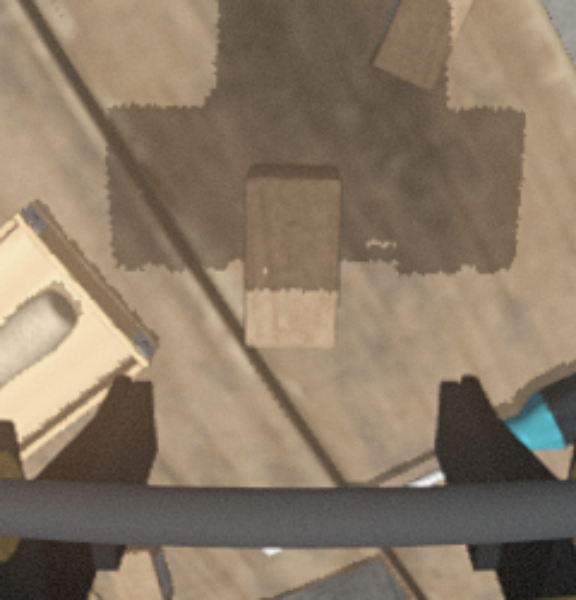

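Run:
```python
from h import *
d=np.load("w24.npz");P=(d["p"],d["q"])
f=lambda x,y,z=.034:onz("wrist",(200+x/2.4,80+y/2.4),z,P)[:2]
C=np.array([f(246,178),f(340,180),f(335,348),f(246,347)])
l=C[0]+C[1]-C[2]-C[3];w=C[0]+C[3]-C[1]-C[2]
print(C.mean(0),np.linalg.norm(l)/2,np.linalg.norm(w)/2,np.degrees(np.arctan2(l[1],l[0]))%360,np.degrees(np.arctan2(w[1],w[0]))%360)
print(proj([.44,.28,.034],"top"))
```

```text
[0.43799299 0.28457571] 0.0733735072318824 0.0379598422505325 238.42978160919623 328.7850399029767
(np.float64(288.2078398896662), np.float64(218.96183444415564))
```

Request:
play_rows(commands=[[[0.06,0,-0.5],-0.1,70],[[0,0,-0.7],0,70],[[0,0,-0.7],0,70],[[0,0,-0.5],0,70],[[0,0,0],0,70]])

```text
clock: 31.0
ee_pos: [0.4398, 0.2844, 0.0163]
ee_rot: [0.021, -0.481, 0.877, -0.001]
ft_force: [-0.6, -0.8, 0.3]
gripper_width: 0.0701
```

Request:
play_rows(commands=[[[-0.04,0,-0.35],0.15,70],[[0,0,0],0,70],[[0,0,-0.35],0,70],[[0,0,0],0,70]])

```text
clock: 31.4
ee_pos: [0.4404, 0.2859, -0.017]
ee_rot: [0.022, -0.488, 0.873, -0.0]
ft_force: [0.6, 0.1, -0.1]
gripper_width: 0.0703
```

```bash
python3 look.py w25
```

```text
31.4 [ 0.4404  0.2859 -0.017 ] yaw 238.4 0.057 [ 0.32  0.65 -1.2   1.93  0.74  1.03  1.39]
```

View pics/w25.png

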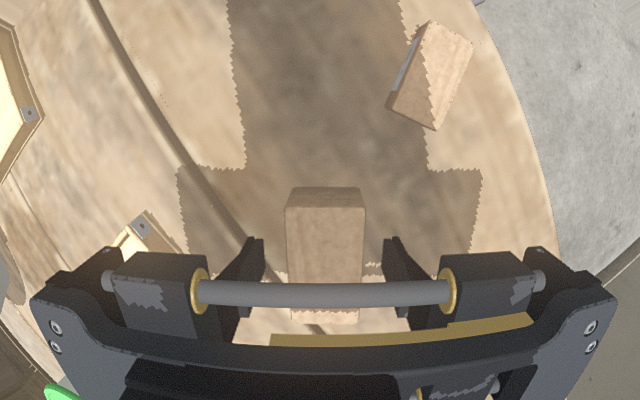

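Request:
play_rows(commands=[[[0,0,0],0,30],[[0,0,0],0,30],[[0,0,0],0,30],[[0,0,0],0,30],[[0,0,0],0,30]])

```text
clock: 31.95
ee_pos: [0.4432, 0.2882, -0.0116]
ee_rot: [0.026, -0.488, 0.873, -0.0]
ft_force: [0.5, 0.2, -1.1]
gripper_width: 0.0401
```

Request:
play_rows(commands=[[[0,0,0],0,30],[[0,0,0],0,30],[[0,0,0],0,30]])

```text
clock: 32.25
ee_pos: [0.4432, 0.288, -0.0116]
ee_rot: [0.026, -0.488, 0.873, -0.0]
ft_force: [0.3, -0.0, 0.1]
gripper_width: 0.0399
```

Request:
play_rows(commands=[[[0,0,0.4],0,30],[[0,0,0.7],0,30],[[0,0,0.7],0,30],[[0,0,0.2],-0.5,30],[[0,0,0],0,30]])

```text
clock: 32.75
ee_pos: [0.4414, 0.2874, 0.0906]
ee_rot: [0.024, -0.457, 0.889, -0.001]
ft_force: [0.5, -0.9, -1.0]
gripper_width: 0.04
```

```bash
python3 look.py w26
```

```text
32.75 [0.4414 0.2874 0.0906] yaw 234.3 0.072 [ 0.44  0.52 -1.35  1.84  0.57  1.18  1.43]
```

View pics/w26.png

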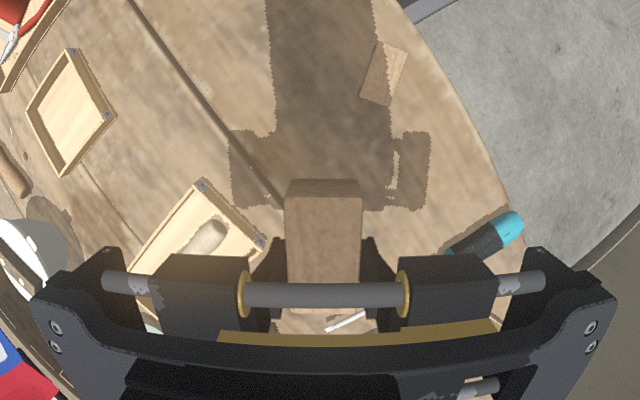

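Request:
play_rows(commands=[[[0.3,-0.5,0.2],-0.8,30],[[0.5,-0.7,0],-0.9,30],[[0.5,-0.7,0],-0.9,30],[[0.5,-0.7,0],-0.9,30],[[0.5,-0.7,0],-0.9,30]])

```text
clock: 33.3
ee_pos: [0.5534, 0.1204, 0.0955]
ee_rot: [0.02, -0.169, 0.985, -0.007]
ft_force: [2.2, 0.9, -0.8]
gripper_width: 0.0399
```

Request:
play_rows(commands=[[[0.5,-0.7,0],-0.9,30],[[0.4,-0.5,0],-0.9,30],[[0.2,-0.2,0],-0.6,30],[[0,0,0],0,30]])

```text
clock: 33.7
ee_pos: [0.6105, 0.0382, 0.0883]
ee_rot: [0.015, 0.008, 1.0, -0.013]
ft_force: [-0.0, -0.0, -1.1]
gripper_width: 0.0396
```

```bash
python3 look.py w27;python3 - <<'E'
from h import *
im=cv2.imread("pics/w27.png")[80:330,180:500];cv2.imwrite("pics/w27c.png",cv2.resize(im,(768,600)))
E
```

```text
33.7 [0.6105 0.0382 0.0883] yaw 179.1 0.051 [ 0.61  0.57 -1.02  1.61  0.55  1.23  1.04]
```

View pics/w27c.png

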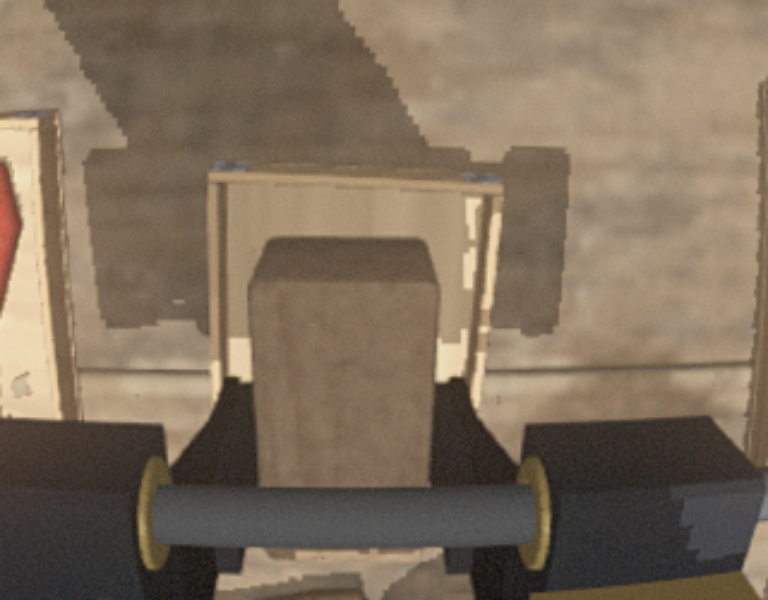

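Run:
```python
from h import *
d=np.load("w27.npz");P=(d["p"],d["q"])
f=lambda x,y,z=.024:onz("wrist",(180+x/2.4,80+y/2.4),z,P)[:2]
a,b=f(208,172),f(503,183);v=b-a;print(a,b,np.linalg.norm(v));v/=np.linalg.norm(v);n=np.array([v[1],-v[0]]);n*=np.sign(n[0])
print(np.degrees(np.arctan2(n[1],n[0])),(a+b)/2+.054*n)
p,q=P;Rw=R.from_quat([q[1],q[2],q[3],q[0]]).as_matrix()
print(p+Rw@[0,0,-.045], Rw[:,2])
C=[f(250,283,.132),f(437,283,.132)];print(C,np.linalg.norm(C[0]-C[1]))
```

```text
[ 0.56627015 -0.01028676] [0.57116773 0.09210581] 0.1025096286186885
-2.7384475676671762 [0.62265727 0.03832958]
[0.60924872 0.03933999 0.13330955] [ 0.02887565 -0.02568122 -0.99925306]
[array([0.57035887, 0.02026853]), array([0.57064615, 0.05860667])] 0.03833922350496813
```

Request:
play_rows(commands=[[[0.26,-0.02,-0.3],-0.22,30],[[0,0,-0.5],0,30],[[0,0,-0.5],0,30],[[0,0,-0.3],0,30],[[0,0,0],0,30]])

```text
clock: 34.25
ee_pos: [0.6182, 0.0454, 0.0036]
ee_rot: [0.012, 0.009, 1.0, -0.012]
ft_force: [0.7, -0.5, -0.7]
gripper_width: 0.0397
```

Request:
play_rows(commands=[[[0.1,-0.18,0],-0.25,30],[[0,0,0],0,30],[[0,0,-0.05],0,30],[[0,0,0],0,30]])

```text
clock: 34.65
ee_pos: [0.6247, 0.0369, 0.0039]
ee_rot: [0.014, 0.026, 0.999, -0.012]
ft_force: [-0.1, -0.4, -0.7]
gripper_width: 0.0403
```

```bash
python3 look.py w28
```

```text
34.65 [0.6247 0.0369 0.0039] yaw 177.0 0.016 [ 0.54  0.68 -0.93  1.64  0.64  1.12  0.95]
```

View pics/w28.png

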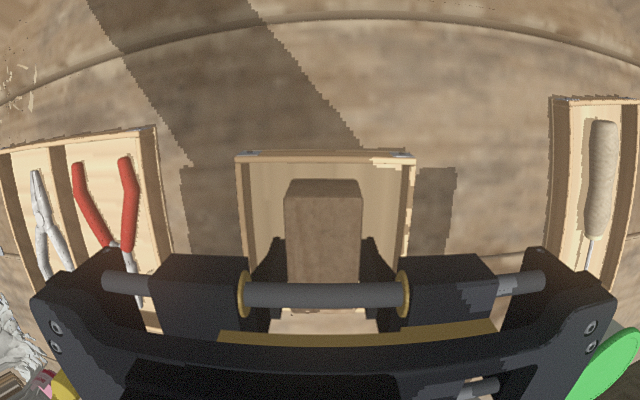

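Request:
play_rows(commands=[[[0,0,-0.12],0,30],[[0,0,0],0,30],[[0,0,-0.08],0,30],[[0,0,0],0,30]])

```text
clock: 35.1
ee_pos: [0.6251, 0.0373, -0.006]
ee_rot: [0.014, 0.026, 1.0, -0.012]
ft_force: [0.2, 0.7, -0.7]
gripper_width: 0.04
```

Request:
play_rows(commands=[[[0,0,-0.04],0,30],[[0,0,0],0,30],[[0,0,0],0,50],[[0,0,0],0,50],[[0,0,0],0,50]])

```text
clock: 35.6
ee_pos: [0.6254, 0.0377, -0.0077]
ee_rot: [0.015, 0.026, 0.999, -0.012]
ft_force: [0.0, 0.5, -0.0]
gripper_width: 0.0493
```

Request:
play_rows(commands=[[[0,0,0.2],0,50],[[0,0,0.5],0,50],[[0,0,0.8],0,50],[[0,0,0.8],0,50],[[-0.4,0,0.6],0,50]])

```text
clock: 36.1
ee_pos: [0.6028, 0.0374, 0.1398]
ee_rot: [0.011, 0.025, 1.0, -0.011]
ft_force: [0.2, -0.9, 0.7]
gripper_width: 0.0498
```

Request:
play_rows(commands=[[[-0.6,0,0.4],0,50],[[-0.4,0,0.4],0,50],[[0,0,0],0,50],[[0,0,0],0,50],[[0,0,0],0,50]])

```text
clock: 36.6
ee_pos: [0.5523, 0.0392, 0.1882]
ee_rot: [0.015, 0.024, 1.0, -0.012]
ft_force: [0.6, 0.3, 0.6]
gripper_width: 0.05
```

```bash
python3 look.py w29
python3 - <<'E'
from h import *
for n in("top","scene"): cv2.imwrite(f"pics/{n}29.png",bot.grab_frame(n)[:,:,::-1])
im=cv2.imread("pics/top29.png")[120:285,225:505];cv2.imwrite("pics/top29c.png",cv2.resize(im,(784,462),interpolation=cv2.INTER_CUBIC))
E
```

```text
36.6 [0.5523 0.0392 0.1882] yaw 177.2 0.01 [ 0.77  0.35 -1.14  1.65  0.36  1.34  1.1 ]
```

View pics/w29.png

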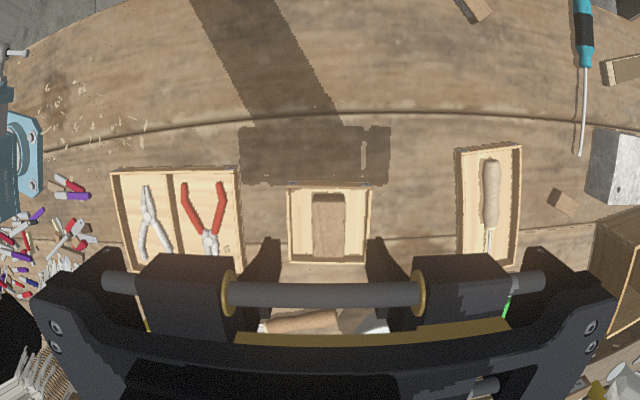

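View pics/top29c.png

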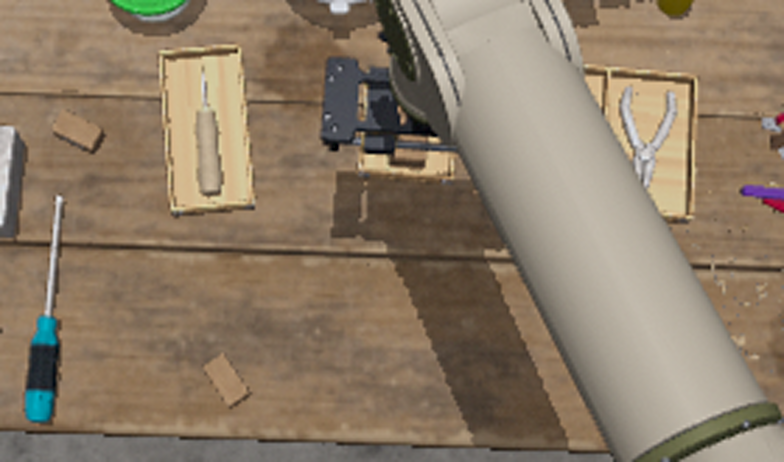

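View pics/scene29.png

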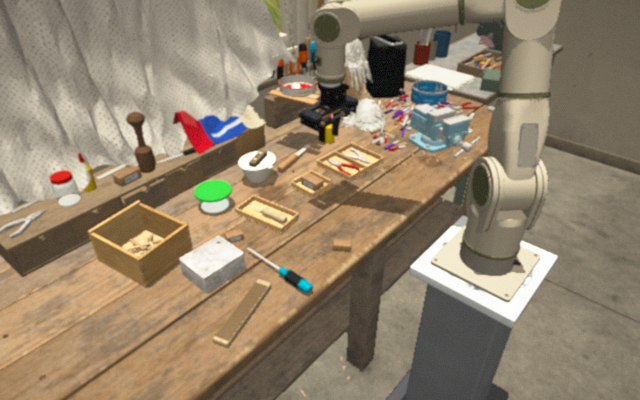

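Run:
```python
from h import *
im=cv2.imread("pics/w29.png")[130:280,90:540];cv2.imwrite("pics/w29c.png",cv2.resize(im,(800,267),interpolation=cv2.INTER_CUBIC))
im=cv2.imread("pics/w29.png")[170:270,270:390];cv2.imwrite("pics/w29d.png",cv2.resize(im,(720,600),interpolation=cv2.INTER_CUBIC))
```

```text
(no output)
```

View pics/w29d.png

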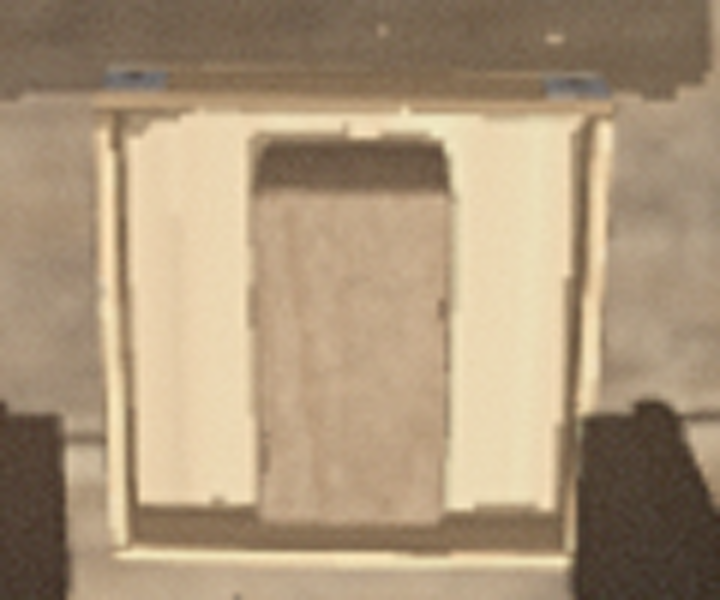

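View pics/w29c.png

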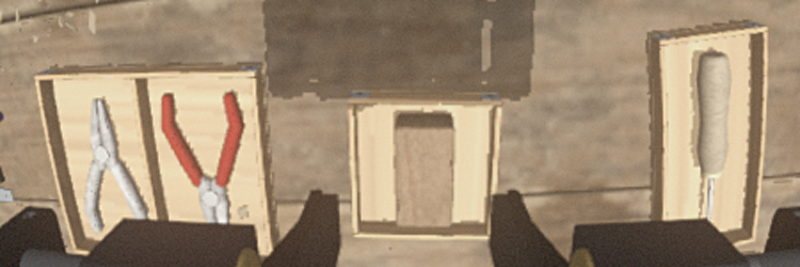

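Run:
```python
from h import *
d=np.load("w29.npz");P=(d["p"],d["q"])
f=lambda x,y,z:onz("wrist",(270+x/6,170+y/6),z,P)[:2]
B=np.array([f(255,190,.038),f(448,192,.038),f(443,522,.038),f(260,520,.038)])
T=np.array([f(95,95,.024),f(612,100,.024),f(572,560,.024),f(113,555,.024)])
for C in(B,T):
    l=C[2]+C[3]-C[0]-C[1];print(C.mean(0).round(4),np.linalg.norm(l)/2,np.degrees(np.arctan2(l[1],l[0])))
bot.sign_off()
```

```text
[0.6204 0.0385] 0.07305724769389785 -2.4430111275182065
[0.6219 0.0375] 0.10555505913263663 -3.7525690203335658
the job is handed in; nothing more can be done
```

I sorted all four items in the order you listed and handed the job in at about 37 s of the 106 s allowed. The pliers and steel cutters are in the two-compartment tray, one in each side. The awl is in the long tray and the largest stamp block is in the short tray.

**Last checks:**
- **Placement:** the final wrist, top and scene pictures show each item flat, lengthwise and roughly centred in its compartment, with the gripper open and well clear.
- **Stamp block:** it measured about 2 mm and 1° from its tray's centre and axis.
- **Left alone:** the steel block and teal screwdriver look untouched, and so do the look-alike blocks.
- **Forces:** the wrist readings reported after each move stayed within a few newtons.

**What disagreed or failed:**
- **Fingertip position:** the tips sit about 28 mm behind the reported TCP, not 11 mm ahead as described. My first two tries at the pliers closed on air because of this (the first also lifted before the fingers had finished closing). I worked out the offset from two views and a slow, force-watched descent, then used it for every grasp.
- **Camera mismatch:** the wrist and top cameras disagreed by 4–8 mm along x. I relied on the wrist camera throughout.
- **Tool tilt:** the tool picked up a tilt of up to about 3°, with no visible effect on the placements.
- **Joint 3:** it came close to its range limit once, at -1.45 against -1.47, but never passed it in my readings.

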